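Sort capped sample tubes into a tray and slide the tray into its bay

ROBOT

A 6-joint arm with a two-finger parallel gripper is mounted at the origin on the work surface. World frame = base frame: x ahead of the robot, y to its left, z up, the work surface at z = 0. Lengths are in m, angles in rad, forces in N, time in s.
With the tool pointing down it reaches from about 0.225 to 0.875 m from the base axis. Payload 3.4 kg.
Tool frame: the origin (TCP) lies where the fingers leave the gripper's body, on its centre line; the fingertips stand 73 mm ahead of it and the grasp point (between the pads) lies 54 mm ahead of it (manip.pinch_z is the distance from the TCP to the grasp point, in m); z points along the fingers, y is the line along which they close (so a half turn about z gives the same grasp; the last joint's range is limited). The gripper opens to 85 mm and grips with 20 to 120 N. Pads are 22 mm wide; open, the fingers measure 114 mm over their backs; the gripper's body (76 mm by 85 mm) begins 54 mm behind the grasp point. The pads swing forward as they close: fully open they stand 13 mm farther back than shut.
Start: joints at [1.038, 0.276, 1.505, -0, 1.361, -0.121], TCP at [0.23, 0.527, 0.304] pointing down, gripper open.
Joint ranges: [-2.89, 2.89], [-0.75, 2.08], [0.22, 2.7], [-1.18, 4.32], [0.11, 2.71], [-2.7, 2.7]. Speed limits (rad/s): [2.57, 2.57, 3.14, 3.14, 3.14, 3.14].

INTERFACE

Orientations are given as a unit quaternion [w, x, y, z].
In Python, from rig import readout, imaging, manip gives the robot as it stands. The module is installed in compiled form; this text tells all that it offers.
- The arm moves only by the tool servo_tool, never from a script. Its argument "moves" is a list of rows, each an object with "dp": the shift along the tool's x, y, z in units of 0.2 m (1.0 is 0.2 m), a list of three; "delta_rot": the turn, a rotation vector about the tool's x, y, z in units of 0.1 rad (1.0 is 0.1 rad), a list of three; "fingers": the opening, from 0 (shut) to 1 (fully open). In form: [{"dp": [dx, dy, dz], "delta_rot": [wx, wy, wz], "fingers": fingers}, ...]. A call has 1 to 5 rows; each row shifts and turns the commanded pose from where the row before left it, along the tool's axes as they then stand; what a row does not reach is not made up. A row lasts 1/10 s, in which the tool goes at most 50 mm and 8.59 degrees, less where a joint would pass 70% of its speed; a pose out of reach is approached as far as the arm can. A call with a number of a shift or a turn outside -1 to 1 is refused whole. A call with a gripper value outside its range is refused whole. The fingers move at their own pace and stop on an object; "force" is the grip in N (left out, the last holds). Time passes only in rows, so rows that do not move let the fingers close. It gives the time, the measured TCP pose, the force, the opening and the grip force at its end, in the units of the state.
- readout.get_state(): the state, without advancing time (a new reading comes with each control period).
- imaging.get_image(name): name is "side" or "top" or "wrist"; returns (picture, depth): 384x512x3 uint8, red, green, blue; 384x512 float32, m along the optical axis (not along the pixel's ray), 0 where there is no reading.
- imaging.calibration(name): a dict with "intrinsics" (3x3 intrinsics, pixels), "R" (3x3) and "t" (3): a world point X has camera coordinates R X + t; the wrist camera has in their place "hand_eye" (4x4, takes a point from camera to tool coordinates, whose origin is the TCP and whose axes are the flange's). Camera axes: x right, y down, z forward; pixel columns grow to the right and rows downward; lengths in m; the calibration is good to about 2 mm. A picture is of the moment at which its call begins: read the wrist's pose just before it. calibration takes no time and is no camera call.
- manip.sign_off(): hands the job in; it is judged then, once.
The state is a dict: "clock": time; "qpos": joint angles; "qd": joint speeds; "effort": joint torques, N m; "position": TCP position; "ee_rot": TCP orientation; "contact_force": force on the tool from outside, world axes, zero at the start; "moment": the same for the moment, N m; "width": finger opening in m; "gripper_force": force on a finger pad.
Only numpy, scipy, OpenCV 4.12 (cv2) and the standard library are available. Lean on these libraries where they do the work, as an engineer would, in place of code of your own. Each camera call takes 0.05 s, during which the arm holds its last target. There are 200 camera calls.

TASK

Take the three sample tubes off the organiser's sloping shelf and lay each one flat in the tray compartment whose floor has the colour of its cap, without letting any tube fall. Then slide the loaded tray by its handle squarely into the bay under the shelf, fully home, so that its front wall is flush with the organiser's front. Leave the bottle, the wrap roll and the glove box where they stand.

Things in the scene. Friction and masses are not known exactly. Their poses are not given: they have to be found in the camera images.
- organiser: fixed clear and white acrylic organiser, 224 mm wide (y), with a sloping tube shelf, a roof plate over it and a tray bay under it. Origin on the bench at the middle of its front; x points inwards (away from the robot at yaw 0), y to its left, z up. No side walls beside the shelf
- shelf (a point): middle of the shelf's lower edge, on its upper surface, 60 mm above the organiser's origin. The shelf rises with x at 35 degrees; grey lip 14 mm high. Tubes lie up the slope at y = -60, 0, 60 mm (centres at organiser x = 39, z = 98 mm), ribs 8 mm high beside cap and upper end; a tube's middle 60 mm is free on both sides
- roof_edge (a point): middle of the lower front edge of the clear roof plate (front edge grey), at organiser x = 35, z = 208 mm. The roof is 6 mm thick, runs back to x = 131 mm over the shelf's full width, on two rear posts: a vertical gripper at a tube strikes it, one leaning at the slope's angle, square to the shelf, passes below it
- bay (a point): middle of the mouth of the tray bay under the shelf, on the bench, at the organiser's origin, axes as the organiser's. The bay is 212 mm wide between its side walls (flared guides 13 mm ahead of the mouth), about 50 mm high, open in front, 130 mm deep to the back stop; the tray slides on the bench
- tray: loose white tray on the bench, 128 mm (x) by 200 mm (y), 250 g, rim 18 mm high, floor and walls 4 mm thick, split by a 4 mm wall along x into two compartments each 120 x 94 mm inside, centred at y = +49 and -49 mm. Origin at the centre of its underside, z up; its handle is on the -x side (towards the robot), and its +x side goes into the bay first
- tray_front (a point): middle of the outer face of the tray's front wall (the wall on the handle's side), at the height of its underside, 64 mm from the tray's origin along -x; flush with bay when home
- tray_handle (a point): top centre of the tray's grey handle, 75 mm above the bench: an upright plate 8 mm thick (tray x), 40 mm wide (tray y), standing 40 mm in front of the tray's front wall on a stem 10 mm high and 30 mm wide
- red_liner: loose red plastic floor plate lying in one of the tray's two compartments (left or right varies): it marks that compartment as the one for red caps. 117 x 90 x 3 mm; origin at the centre of its underside, z up, x along the tray's x
- blue_liner: loose blue plastic floor plate lying in one of the tray's two compartments (left or right varies): it marks that compartment as the one for blue caps. 117 x 90 x 3 mm; origin at the centre of its underside, z up, x along the tray's x
- red_tube_a: glass sample tube, 106 mm long overall, 17 mm diameter, 30 g, with a red cap (18 mm diameter, 22 mm long) at its -x end. Origin on the tube's axis at mid-length; x along the axis, pointing away from the cap. At the start it lies on the organiser's sloping shelf, cap down-slope
- red_tube_b: glass sample tube, 106 mm long overall, 17 mm diameter, 30 g, with a red cap (18 mm diameter, 22 mm long) at its -x end. Origin on the tube's axis at mid-length; x along the axis, pointing away from the cap. At the start it lies on the organiser's sloping shelf, cap down-slope
- blue_tube: glass sample tube, 106 mm long overall, 17 mm diameter, 30 g, with a blue cap (18 mm diameter, 22 mm long) at its -x end. Origin on the tube's axis at mid-length; x along the axis, pointing away from the cap. At the start it lies on the organiser's sloping shelf, cap down-slope
- sanitiser: bystander: clear bottle with a blue cap, 64 mm diameter, 170 mm high; origin at the centre of its underside
- wrap_roll: bystander: brown roll of wrap standing on end, 72 mm diameter, 75 mm high; origin at the centre of its underside
- glove_box: bystander: cardboard glove box with a blue band, 120 x 240 x 90 mm; origin at the centre of its underside

How it is judged:
On the way:
1. all three tubes lie flat in the compartments of their cap's colour and are let go, the tray still at least 40 mm short of home (x of red_tube_a in the frame of red_liner between -0.045 and 0.045 m and y of red_tube_a in the frame of red_liner between -0.047 and 0.047 m and z of red_tube_a in the frame of red_liner between 0.004 and 0.03 m and angle between red_tube_a's own x axis and vertical between 1.27 and 1.87 rad and x of red_tube_b in the frame of red_liner between -0.045 and 0.045 m and y of red_tube_b in the frame of red_liner between -0.047 and 0.047 m and z of red_tube_b in the frame of red_liner between 0.004 and 0.03 m and angle between red_tube_b's own x axis and vertical between 1.27 and 1.87 rad and x of blue_tube in the frame of blue_liner between -0.045 and 0.045 m and y of blue_tube in the frame of blue_liner between -0.047 and 0.047 m and z of blue_tube in the frame of blue_liner between 0.004 and 0.03 m and angle between blue_tube's own x axis and vertical between 1.27 and 1.87 rad and contact force between the fingers and red_tube_a below 0.1 N and contact force between the fingers and red_tube_b below 0.1 N and contact force between the fingers and blue_tube below 0.1 N and x of tray_front in the frame of bay below -0.04 m), for 0.2 s.
At the end, for the whole second after the job is handed in: Each tube level (17 deg) over the liner of its cap colour (centre within 45 mm in x, 47 in y, 4-30 mm above its underside), liners flat in the tray; tray flat, its front 8 mm short to 10 mm past the organiser front, within 10 mm sideways and 0.08 rad; tubes and tray below 0.02 m/s (x of red_tube_a in the frame of red_liner between -0.045 and 0.045 m and y of red_tube_a in the frame of red_liner between -0.047 and 0.047 m and z of red_tube_a in the frame of red_liner between 0.004 and 0.03 m and angle between red_tube_a's own x axis and vertical between 1.27 and 1.87 rad and x of red_tube_b in the frame of red_liner between -0.045 and 0.045 m and y of red_tube_b in the frame of red_liner between -0.047 and 0.047 m and z of red_tube_b in the frame of red_liner between 0.004 and 0.03 m and angle between red_tube_b's own x axis and vertical between 1.27 and 1.87 rad and x of blue_tube in the frame of blue_liner between -0.045 and 0.045 m and y of blue_tube in the frame of blue_liner between -0.047 and 0.047 m and z of blue_tube in the frame of blue_liner between 0.004 and 0.03 m and angle between blue_tube's own x axis and vertical between 1.27 and 1.87 rad and z of each of red_liner, blue_liner in the frame of tray below 0.01 m and angle between each of red_liner, blue_liner's own z axis and vertical below 0.1 rad and x of tray_front in the frame of bay between -0.008 and 0.01 m and y of tray_front in the frame of bay between -0.01 and 0.01 m and height (world z) of tray below 0.005 m and angle between the x axis of tray and the x axis of organiser, either way round below 0.08 rad and angle between tray's own z axis and vertical below 0.05 rad and linear speed of each of red_tube_a, red_tube_b, blue_tube, tray below 0.02 m/s); the robot touches nothing.
It fails at once if a bystander is moved more than 30 mm (distance of any of sanitiser, wrap_roll, glove_box from where it was at the start of the episode above 0.03 m).
It fails at once if a tube falls freely, out of the gripper, faster than 1 m/s (a drop of about 50 mm) ((linear speed of red_tube_a above 1 m/s and contact force between the fingers and red_tube_a below 0.1 N) or (linear speed of red_tube_b above 1 m/s and contact force between the fingers and red_tube_b below 0.1 N) or (linear speed of blue_tube above 1 m/s and contact force between the fingers and blue_tube below 0.1 N)).
It also fails if it takes over 72 s, if anything falls off the work surface, if the arm or the gripper's body presses on something with over 40 N, if the wrist force passes 120 N, or if a joint passes its speed limit or range.

## Working session

There is one attempt and no reset: what is moved stays moved. The work goes in short steps, Python scripts to look and compute and a tool call to move; the robot and the scene stay as the last step left them, time stands still between calls to the robot, and variables do not carry over. Pictures are saved under pics/ and viewed, at most 10 in all, crops included, and the job is handed in when it is done.

Besides the shell and the picture viewer there is one more tool, called after "Emit:" as a command line: name --argument value ..., lists and objects as JSON in quotes. servo_tool: Moves the arm, as the interface text tells. Its arguments: {"type":"object","properties":{"moves":{"type":"array"},"force":{"type":"number"}},"required":["moves"]}

```bash
mkdir -p pics
cat > h.py <<'E'
import numpy as np,cv2
from rig import readout, imaging, manip
from scipy.spatial.transform import Rotation as Ro
def cloud(name):
    s=readout.get_state(); im,d=imaging.get_image(name); c=imaging.calibration(name)
    K=np.array(c["intrinsics"]); v,u=np.mgrid[:384,:512]
    P=np.stack([(u-K[0,2])/K[0,0]*d,(v-K[1,2])/K[1,1]*d,d],-1)
    if name=="wrist":
        H=np.array(c["hand_eye"]); q=s["ee_rot"]; Rw=Ro.from_quat([q[1],q[2],q[3],q[0]]).as_matrix()
        P=(P@H[:3,:3].T+H[:3,3])@Rw.T+np.array(s["position"])
    else: P=(P-np.array(c["t"]))@np.array(c["R"])
    return im,d,P
E
python3 - <<'E'
from h import *
for n in("top","side"):
    im,d,P=cloud(n); cv2.imwrite(f"pics/{n}0.png",cv2.cvtColor(im,cv2.COLOR_RGB2BGR)); np.savez(f"{n}0.npz",im=im,d=d,P=P)
print(readout.get_state(), manip.pinch_z)
E
```

```text
{'clock': 0.1, 'qpos': array([ 1.03799885e+00,  2.76567008e-01,  1.50602808e+00,  5.07037125e-07,
        1.36073214e+00, -1.20998301e-01]), 'qd': array([ 0.00015519, -0.00039474, -0.00307824,  0.00120725, -0.00185878,
       -0.0016571 ]), 'effort': array([ 1.66685462e-03, -4.17700052e+01, -2.46403974e+01, -1.32833343e-04,
        5.73242680e-03, -2.49722768e-05]), 'position': array([0.22996617, 0.52661324, 0.30309743]), 'ee_rot': array([-2.78726867e-04,  2.04447806e-01,  9.78877082e-01, -8.21279630e-04]), 'contact_force': array([-0.27881448,  0.00287997,  1.25186249]), 'moment': array([ 0.03033817, -0.0542081 ,  0.04062105]), 'gripper_force': 0.0, 'width': 0.08577259977913462} 0.0539
```

View pics/top0.png

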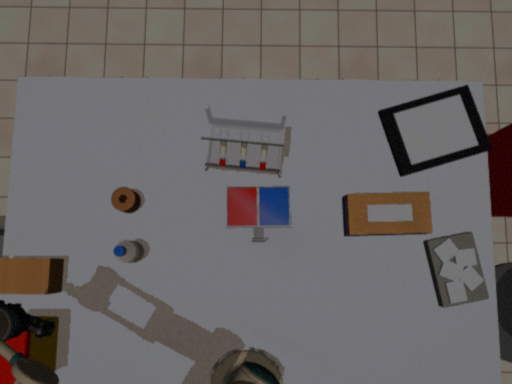

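View pics/side0.png

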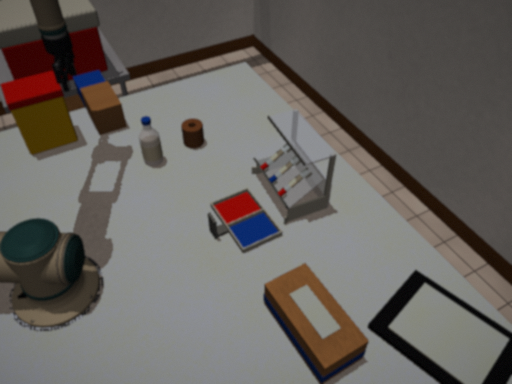

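The top view shows the organiser's front lip from about (206,166) to (280,173). The caps are red (222,162), blue (243,164) and red (263,167). The tray is centred near (258,206), red compartment on the left (+y) and blue on the right, with the handle at (259,235). The side view agrees.

Run:
```python
from h import *
for n in("top","side"):
    z=np.load(n+"0.npz"); im,P,d=z["im"].astype(int),z["P"],z["d"]
    R,G,B=im[...,0],im[...,1],im[...,2]
    ok=(d>0)&(P[...,0]>.25)&(P[...,0]<.9)&(abs(P[...,1])<.3)
    for nm,m in(("red",(R>110)&(G<60)&(B<60)),("blue",(B>100)&(R<60))):
        k,l,s,c=cv2.connectedComponentsWithStats((m&ok).astype(np.uint8))
        for i in range(1,k):
            if s[i,4]>5: print(n,nm,s[i,4],c[i].round(1),np.median(P[l==i],0).round(4))
    if n=="top":
        for u,v in((208,167),(278,173),(203,138),(283,144),(227,187),(289,186),(290,227),(228,227),(259,233),(259,237)): print((u,v),P[v,u].round(3),end=' ')
        for nm,lo,hi in(("liner+tray",.003,.03),("handle",.06,.085)):
            m=ok&(P[...,2]>lo)&(P[...,2]<hi)&(P[...,0]<.62)
            q=P[m][:,:2].astype(np.float32)
            print(nm,len(q),cv2.minAreaRect(q))
```

```text
top red 10 [221.7 162.6] [0.6539 0.0768 0.0809]
top red 10 [262.2 166.3] [ 0.6434 -0.0418  0.0806]
top red 1037 [241.6 206. ] [0.5335 0.0181 0.0063]
top blue 1015 [274.  205.6] [ 0.5351 -0.0809  0.0063]
(208, 167) [0.654 0.125 0.007] (278, 173) [ 0.634 -0.092  0.03 ] (203, 138) [0.692 0.119 0.221] (283, 144) [ 0.68  -0.096  0.21 ] (227, 187) [0.591 0.064 0.013] (289, 186) [ 0.596 -0.126  0.016] (290, 227) [ 0.471 -0.131 -0.001] (228, 227) [0.468 0.059 0.02 ] (259, 233) [ 0.451 -0.035  0.01 ] (259, 237) [ 0.439 -0.035  0.014] liner+tray 4937 ((0.4350482225418091, 2.8371810913085938e-05), (0.3698035478591919, 0.5991480350494385), 0.009713485836982727)
handle 110 ((0.4467858076095581, -0.17686043679714203), (0.10992506891489029, 0.31217873096466064), 25.548377990722656)
side red 18 [263.2 165.1] [0.6511 0.0775 0.08  ]
side red 24 [281.  191.5] [ 0.6425 -0.0422  0.0785]
side red 756 [236.6 207. ] [0.531  0.024  0.0074]
side blue 7 [272.3 176.7] [0.6494 0.02   0.0809]
side blue 836 [253.  229.7] [ 0.5327 -0.0766  0.0074]
```

```bash
cat >> h.py <<'E'
def Rt(yaw,tilt):  # tool x=-X, y=+Y, z down, leaning by tilt so that z=(sin,0,-cos)
    return Ro.from_euler('z',yaw)*Ro.from_euler('y',-tilt)*Ro.from_matrix(np.diag([-1.,1,-1]))
def cur():
    s=readout.get_state(); q=s["ee_rot"]; return np.array(s["position"]),Ro.from_quat([q[1],q[2],q[3],q[0]]),s
def plan(goals,f,p=None,R=None,vmax=.045):
    """goals: list of (pos,R[,vmax]); prints rows"""
    if p is None: p,R,_=cur()
    i=0
    for g in goals:
        t,Rg=np.array(g[0]),g[1]; v=g[2] if len(g)>2 else vmax
        rv=(R.inv()*Rg).as_rotvec(); n=int(max(np.ceil(np.linalg.norm(t-p)/v),np.ceil(np.linalg.norm(rv)/.1),1))
        print("--",n)
        for k in range(n):
            dp=R.inv().apply((t-p)/(n-k))/.2; dp=np.round(dp/.005)*.005
            rr=np.round((R.inv()*Rg).as_rotvec()/(n-k)/.1,2)
            print('{"dp":[%g,%g,%g],"delta_rot":[%g,%g,%g],"fingers":%g},'%(*(dp+0),*(rr+0),f))
            p=p+R.apply(dp*.2); R=R*Ro.from_rotvec(rr*.1)
E
python3 - <<'E'
from h import *
print(Rt(0,0.61).as_matrix()[:,2],np.array(imaging.calibration("wrist")["hand_eye"]).round(3))
p,R,_=cur()
plan([((0.53,0.027,0.31),Rt(-.08,np.radians(35)))],0.45)
E
```

```text
[ 0.57286746  0.         -0.81964802] [[-0.001 -0.961 -0.278  0.071]
 [ 1.    -0.001  0.     0.001]
 [-0.001 -0.278  0.961 -0.07 ]
 [ 0.     0.     0.     1.   ]]
-- 13
{"dp":[-0.185,-0.13,0],"delta_rot":[-0.08,-0.47,-0.25],"fingers":0.45},
{"dp":[-0.18,-0.135,0.005],"delta_rot":[-0.08,-0.47,-0.25],"fingers":0.45},
{"dp":[-0.175,-0.14,0.01],"delta_rot":[-0.08,-0.47,-0.25],"fingers":0.45},
{"dp":[-0.17,-0.145,0.02],"delta_rot":[-0.08,-0.46,-0.25],"fingers":0.45},
{"dp":[-0.165,-0.145,0.025],"delta_rot":[-0.08,-0.47,-0.25],"fingers":0.45},
{"dp":[-0.16,-0.15,0.03],"delta_rot":[-0.08,-0.46,-0.24],"fingers":0.45},
{"dp":[-0.155,-0.155,0.04],"delta_rot":[-0.08,-0.47,-0.25],"fingers":0.45},
{"dp":[-0.15,-0.16,0.045],"delta_rot":[-0.08,-0.46,-0.25],"fingers":0.45},
{"dp":[-0.145,-0.165,0.05],"delta_rot":[-0.08,-0.47,-0.24],"fingers":0.45},
{"dp":[-0.14,-0.17,0.055],"delta_rot":[-0.08,-0.46,-0.25],"fingers":0.45},
{"dp":[-0.13,-0.17,0.06],"delta_rot":[-0.08,-0.47,-0.24],"fingers":0.45},
{"dp":[-0.125,-0.175,0.065],"delta_rot":[-0.07,-0.46,-0.25],"fingers":0.45},
{"dp":[-0.115,-0.185,0.07],"delta_rot":[-0.08,-0.47,-0.24],"fingers":0.45},
```

Emit:
servo_tool --moves '[{"dp": [-0.185,-0.13,0],"delta_rot": [-0.08,-0.47,-0.25],"fingers": 0.45},{"dp": [-0.18,-0.135,0.005],"delta_rot": [-0.08,-0.47,-0.25],"fingers": 0.45},{"dp": [-0.175,-0.14,0.01],"delta_rot": [-0.08,-0.47,-0.25],"fingers": 0.45},{"dp": [-0.17,-0.145,0.02],"delta_rot": [-0.08,-0.46,-0.25],"fingers": 0.45},{"dp": [-0.165,-0.145,0.025],"delta_rot": [-0.08,-0.47,-0.25],"fingers": 0.45}]' --force 40

```text
clock: 0.6
position: [0.3458, 0.333, 0.3059]
ee_rot: [0.119, 0.141, 0.983, -0.005]
contact_force: [-0.1, 0.1, 0.1]
width: 0.0387
gripper_force: 0.0
```

Emit:
servo_tool --moves '[{"dp": [-0.16,-0.15,0.03],"delta_rot": [-0.08,-0.46,-0.24],"fingers": 0.45},{"dp": [-0.155,-0.155,0.04],"delta_rot": [-0.08,-0.47,-0.25],"fingers": 0.45},{"dp": [-0.15,-0.16,0.045],"delta_rot": [-0.08,-0.46,-0.25],"fingers": 0.45},{"dp": [-0.145,-0.165,0.05],"delta_rot": [-0.08,-0.47,-0.24],"fingers": 0.45},{"dp": [-0.14,-0.17,0.055],"delta_rot": [-0.08,-0.46,-0.25],"fingers": 0.45}]'

```text
clock: 1.1
position: [0.4612, 0.1413, 0.3087]
ee_rot: [0.234, 0.076, 0.969, -0.009]
contact_force: [0.8, 0.3, -0.5]
width: 0.0385
gripper_force: 0.0
```

Emit:
servo_tool --moves '[{"dp": [-0.13,-0.17,0.06],"delta_rot": [-0.08,-0.47,-0.24],"fingers": 0.45},{"dp": [-0.125,-0.175,0.065],"delta_rot": [-0.07,-0.46,-0.25],"fingers": 0.45},{"dp": [-0.115,-0.185,0.07],"delta_rot": [-0.08,-0.47,-0.24],"fingers": 0.45},{"dp": [0,0,0],"delta_rot": [0,0,0],"fingers": 0.45},{"dp": [0,0,0],"delta_rot": [0,0,0],"fingers": 0.45}]'

```text
clock: 1.6
position: [0.5301, 0.0254, 0.3092]
ee_rot: [0.3, 0.04, 0.953, -0.011]
contact_force: [0.1, 0.4, -0.8]
width: 0.0386
gripper_force: 0.0
```

Run:
```python
from h import *
p,R,s=cur(); print(p.round(4),R.as_matrix().round(3).tolist(),s["clock"],s["width"],s["qpos"].round(2))
im,d,P=cloud("wrist"); cv2.imwrite("pics/w1.png",cv2.cvtColor(im,cv2.COLOR_RGB2BGR)); np.savez("w1.npz",im=im,d=d,P=P)
r=im.astype(int);Rr,G,B=r[...,0],r[...,1],r[...,2]
for nm,m in(("red",(Rr>90)&(G<60)&(B<60)),("blue",(B>80)&(Rr<60))):
    k,l,st,c=cv2.connectedComponentsWithStats((m&(d>0)).astype(np.uint8))
    for i in range(1,k):
        if st[i,4]>60: print(nm,st[i],c[i].round(1),np.median(P[l==i],0).round(4))
```

```text
[0.5301 0.0254 0.3092] [[-0.817, 0.084, 0.571], [0.07, 0.996, -0.046], [-0.573, 0.003, -0.82]] 1.6 0.03863406753342687 [-0.08 -0.01  1.98  0.01  0.57 -1.57]
red [ 203    0   91   78 6044] [251.   35.4] [0.5479 0.0214 0.0073]
red [203 141  14  18 221] [209.6 149.8] [ 0.6439 -0.0372  0.0786]
red [300 141  14  18 227] [306.7 149.5] [0.654  0.0798 0.0787]
blue [ 104    0  108   86 6495] [161.5  39.5] [ 0.5436 -0.0773  0.0072]
blue [252 141  13  18 224] [258.  149.7] [0.6492 0.021  0.0789]
```

View pics/w1.png

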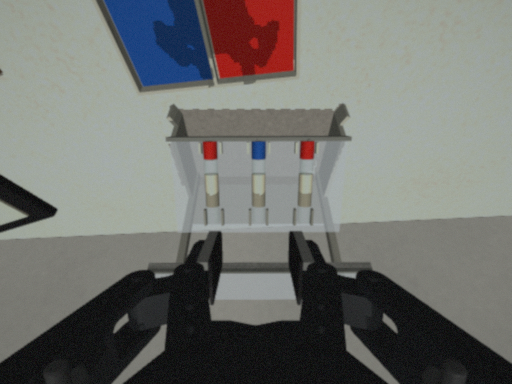

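The wrist view shows the three tubes parallel and upright in the picture. Their caps are at (210,150) red, (258,150) blue and (307,150) red, with the finger gap centred near column 256. The organiser's yaw comes out near -0.085. I'll move in on the left red tube (+60).

```bash
cat >> h.py <<'E'
YO=-.084; O=np.array([.6487,.0205,0]); S=np.radians(35)
def tube(y): return O+Ro.from_euler('z',YO).apply([.039,y,.098])
RT=Rt(YO,S); NZ=RT.as_matrix()[:,2]
def at(y,L): return tube(y)-NZ*L
E
python3 - <<'E'
from h import *
plan([(at(.06,.135),RT,.045)],0.45)
E
```

```text
-- 4
{"dp":[-0.01,0.08,0.16],"delta_rot":[0.01,0,0],"fingers":0.45},
{"dp":[-0.01,0.08,0.16],"delta_rot":[0.01,0,0],"fingers":0.45},
{"dp":[-0.01,0.08,0.16],"delta_rot":[0.01,-0.01,0],"fingers":0.45},
{"dp":[-0.01,0.08,0.165],"delta_rot":[0.01,0,0.01],"fingers":0.45},
```

Emit:
servo_tool --moves '[{"dp": [-0.01,0.08,0.16],"delta_rot": [0.01,0,0],"fingers": 0.45},{"dp": [-0.01,0.08,0.16],"delta_rot": [0.01,0,0],"fingers": 0.45},{"dp": [-0.01,0.08,0.16],"delta_rot": [0.01,0,0],"fingers": 0.45},{"dp": [-0.01,0.08,0.165],"delta_rot": [0.01,0,0],"fingers": 0.45},{"dp": [0,0,0],"delta_rot": [0,0,0],"fingers": 0.45}]'

```text
clock: 2.15
position: [0.6158, 0.0879, 0.2049]
ee_rot: [0.298, 0.036, 0.954, -0.013]
contact_force: [-1.2, 0.7, -0.7]
width: 0.038
gripper_force: 0.0
```

```bash
cat > look.py <<'E'
from h import *
import sys
p,R,s=cur(); print(p.round(4),s["clock"],s["width"])
im,d,P=cloud("wrist"); cv2.imwrite("pics/%s.png"%sys.argv[1],cv2.cvtColor(im,cv2.COLOR_RGB2BGR)); np.savez(sys.argv[1]+".npz",im=im,d=d,P=P)
r=im.astype(int);Rr,G,B=r[...,0],r[...,1],r[...,2]
for nm,m in(("red",(Rr>90)&(G<60)&(B<60)),("blue",(B>80)&(Rr<60))):
    k,l,st,c=cv2.connectedComponentsWithStats((m&(d>0)).astype(np.uint8))
    for i in range(1,k):
        if st[i,4]>150:
            x=np.median(P[l==i],0); print(nm,st[i],c[i].round(1),x.round(4),"tool",R.inv().apply(x-p).round(4),"org",Ro.from_euler('z',-YO).apply(x-O).round(4))
E
python3 look.py w2
```

```text
[0.6158 0.0879 0.2049] 2.15 0.038045059079822426
red [  85    0  139   43 4740] [154.3  17.9] [0.5791 0.0196 0.0072] tool [ 0.1384 -0.0704  0.1449] org [-0.0692 -0.0067  0.0072]
red [ 75 147  27  30 664] [ 88.  161.2] [ 0.6446 -0.0357  0.0785] tool [ 0.0407 -0.1207  0.1259] org [ 0.0006 -0.0563  0.0785]
red [238 148  22  29 629] [248.5 161.9] [0.6538 0.0812 0.0786] tool [ 0.0403 -0.0034  0.1257] org [-0.      0.0609  0.0786]
blue [   0    0   88   55 3859] [36.9 26.1] [ 0.5781 -0.0649  0.0071] tool [ 0.1341 -0.1548  0.1483] org [-0.0632 -0.091   0.0071]
blue [156 148  25  29 609] [167.9 162.1] [0.6497 0.0226 0.0788] tool [ 0.0399 -0.0622  0.1259] org [0.0008 0.0021 0.0788]
```

View pics/w2.png

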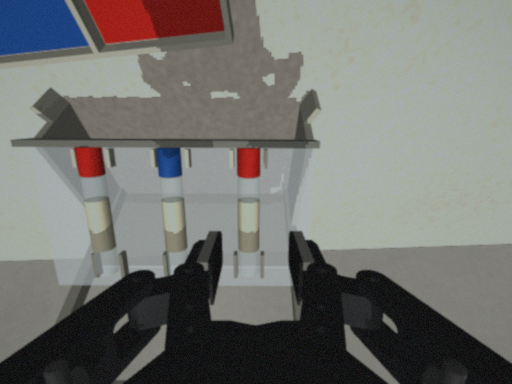

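Run:
```python
from h import *
p,R,s=cur(); print(p.round(4),s["clock"],(R.inv()*RT).as_rotvec().round(4),R.inv().apply(tube(.06)-p).round(4))
z=np.load("w2.npz");P=z["P"]
# label part of left tube (cream) + cap: surface line in tool frame
for v in (152,160,168,182,190,205,215,225):
    row=R.inv().apply(P[v,236:264]-p); k=np.argmin(row[:,2]); print(v,row[k].round(4), [round(float(row[j,2]),4) for j in (2,7,12,17,22)])
```

```text
[0.6152 0.0871 0.2066] 2.2 [ 0.0018 -0.0038  0.0066] [-0.002  -0.0038  0.1336]
152 [ 0.0483 -0.0037  0.1251] [0.1298, 0.1261, 0.1255, 0.1268, 0.1301]
160 [ 0.0426 -0.003   0.1249] [0.1304, 0.1269, 0.1249, 0.1263, 0.1304]
168 [ 0.0368 -0.0023  0.1247] [0.1309, 0.1267, 0.1259, 0.1264, 0.129]
182 [ 0.0262 -0.0039  0.1253] [0.1358, 0.1272, 0.1271, 0.1276, 0.1301]
190 [ 0.0201 -0.0024  0.1252] [0.1423, 0.1278, 0.1256, 0.1256, 0.129]
205 [ 0.0083 -0.0025  0.1252] [0.1331, 0.1269, 0.1258, 0.1265, 0.1294]
215 [ 0.071   0.002  -0.0683] [0.1433, 0.1273, 0.1257, 0.1265, 0.1302]
225 [-0.0079 -0.0026  0.1248] [0.1438, 0.1277, 0.1258, 0.125, 0.1296]
```

Emit:
servo_tool --moves '[{"dp": [-0.005,-0.015,0.08],"delta_rot": [0.02,-0.04,0.06],"fingers": 0.45},{"dp": [0,0,0.1],"delta_rot": [0,0,0],"fingers": 0.45},{"dp": [0,0,0.1],"delta_rot": [0,0,0],"fingers": 0.45},{"dp": [0,0,0.045],"delta_rot": [0,0,0],"fingers": 0.45},{"dp": [0,0,0],"delta_rot": [0,0,0],"fingers": 0.45}]'

```text
clock: 2.7
position: [0.6536, 0.0783, 0.1566]
ee_rot: [0.303, 0.042, 0.952, -0.013]
contact_force: [-0.5, -0.3, -0.5]
width: 0.0387
gripper_force: 0.0
```

```bash
python3 look.py w3; python3 -c "
from h import *
p,R,s=cur(); print(R.inv().apply(tube(.06)-p).round(4),s['contact_force'])"
```

```text
[0.6536 0.0783 0.1566] 2.7 0.03873518527543
red [   7  152   44   43 1406] [ 29.1 172.7] [ 0.6446 -0.0346  0.0783] tool [ 0.0444 -0.1133  0.0645] org [ 0.0005 -0.0552  0.0783]
red [ 241  152   33   42 1244] [257.  171.9] [0.6539 0.0806 0.0787] tool [0.0448 0.0023 0.0636] org [0.0001 0.0603 0.0787]
blue [  0   0  24  10 188] [10.1  3.8] [ 0.5912 -0.0435  0.007 ] tool [ 0.1284 -0.1268  0.0924] org [-0.0519 -0.0686  0.007 ]
blue [ 125  152   31   43 1077] [140.6 172.4] [0.6488 0.0224 0.079 ] tool [ 0.0446 -0.0562  0.0635] org [-0.      0.0019  0.079 ]
[0.0024 0.0021 0.0708] [0.14845922 0.5126005  0.28406563]
```

View pics/w3.png

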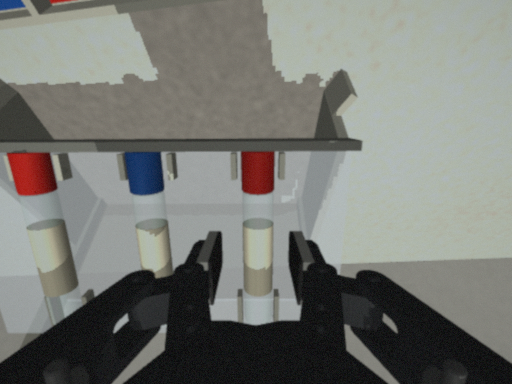

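Tube centred between the fingers at column 257. I'll advance 4 mm and close.

Emit:
servo_tool --moves '[{"dp": [0.005,0,0.022],"delta_rot": [0,0,0],"fingers": 0.45},{"dp": [0,0,0],"delta_rot": [0,0,0],"fingers": 0.1},{"dp": [0,0,0],"delta_rot": [0,0,0],"fingers": 0.1},{"dp": [0,0,0],"delta_rot": [0,0,0],"fingers": 0.1},{"dp": [0,0,0],"delta_rot": [0,0,0],"fingers": 0.1}]' --force 40

```text
clock: 3.25
position: [0.6554, 0.0778, 0.1531]
ee_rot: [0.303, 0.042, 0.952, -0.013]
contact_force: [-5.0, 0.3, 5.4]
width: 0.0155
gripper_force: 39.3
```

```bash
python3 -c "
from h import *
p,R,s=cur(); print(p.round(4),(R.inv()*RT).as_rotvec().round(3),R.inv().apply(tube(.06)-p).round(4),s['contact_force'].round(1),s['moment'].round(2),s['width'],s['gripper_force'],s['clock'])
# tray corners from wrist pictures in earlier view
z=np.load('w1.npz');P=z['P'];im=z['im'].astype(int)
for nm,m in(('red',(im[...,0]>90)&(im[...,1]<60)&(im[...,2]<60)),('blue',(im[...,2]>80)&(im[...,0]<60))):
  print(nm,P[m&(P[...,2]<.02)&(P[...,0]<.62)].max(0).round(4),P[m&(P[...,2]<.02)&(P[...,0]<.62)].min(0).round(4))
for n in ('top','side'):
  z=np.load(n+'0.npz');P=z['P'];im=z['im'].astype(int)
  for nm,m in(('red',(im[...,0]>90)&(im[...,1]<60)&(im[...,2]<60)),('blue',(im[...,2]>80)&(im[...,0]<60))):
    q=P[m&(P[...,2]<.02)&(P[...,0]<.61)&(P[...,0]>.4)&(abs(P[...,1])<.2)];print(n,nm,cv2.minAreaRect(q[:,:2].astype(np.float32)))
"
```

```text
[0.6554 0.0778 0.1531] [-0.002  0.006 -0.004] [0.0016 0.0024 0.0664] [-5.   0.3  5.4] [0.03 0.4  0.13] 0.015468993584797785 39.34513807296753 3.25
red [0.5921 0.0671 0.0102] [ 0.5123 -0.0228  0.0046]
blue [ 0.5944 -0.0307  0.0103] [ 0.5037 -0.121   0.0041]
top red ((0.5341452956199646, 0.018140483647584915), (0.11625763773918152, 0.09125964343547821), 2.674095630645752)
top blue ((0.5366072058677673, -0.08029977977275848), (0.11622090637683868, 0.08990086615085602), 1.2361871004104614)
side red ((0.5336170792579651, 0.0271596759557724), (0.11780790239572525, 0.08803389221429825), 0.8480591177940369)
side blue ((0.5361048579216003, -0.07260503619909286), (0.11579396575689316, 0.08546226471662521), 1.5874851942062378)
```

```bash
cat >> h.py <<'E'
RV=Rt(.024,0)
def toplace(x,y,zrel=.085,f=.1):
    p,R,_=cur(); a=p-NZ*.05; b=a+[-.07,0,.005]
    plan([(a,R,.025),(b,R),((x,y,.15),RV),((x,y,zrel),RV,.025)],f)
E
python3 -c "
from h import *
toplace(.536,.040)"
```

```text
-- 2
{"dp":[0,0,-0.125],"delta_rot":[0,0,0],"fingers":0.1},
{"dp":[0,0,-0.125],"delta_rot":[0,0,0],"fingers":0.1},
-- 2
{"dp":[0.135,-0.015,-0.11],"delta_rot":[0,0,0],"fingers":0.1},
{"dp":[0.135,-0.015,-0.11],"delta_rot":[0,0,0],"fingers":0.1},
-- 7
{"dp":[0.03,-0.03,0.02],"delta_rot":[-0.05,0.88,-0.16],"fingers":0.1},
{"dp":[0.03,-0.03,0.025],"delta_rot":[-0.05,0.88,-0.15],"fingers":0.1},
{"dp":[0.025,-0.03,0.025],"delta_rot":[-0.05,0.88,-0.16],"fingers":0.1},
{"dp":[0.025,-0.03,0.03],"delta_rot":[-0.05,0.88,-0.15],"fingers":0.1},
{"dp":[0.025,-0.03,0.03],"delta_rot":[-0.05,0.88,-0.15],"fingers":0.1},
{"dp":[0.02,-0.03,0.03],"delta_rot":[-0.05,0.88,-0.16],"fingers":0.1},
{"dp":[0.015,-0.025,0.035],"delta_rot":[-0.04,0.88,-0.15],"fingers":0.1},
-- 3
{"dp":[0,0,0.11],"delta_rot":[0,0,0],"fingers":0.1},
{"dp":[0,0,0.105],"delta_rot":[0,0,0],"fingers":0.1},
{"dp":[0,0,0.11],"delta_rot":[0,0,0],"fingers":0.1},
```

Emit:
servo_tool --moves '[{"dp": [0,0,-0.05],"delta_rot": [0,0,0],"fingers": 0.1},{"dp": [0,0,-0.1],"delta_rot": [0,0,0],"fingers": 0.1},{"dp": [0,0,-0.1],"delta_rot": [0,0,0],"fingers": 0.1},{"dp": [0.09,-0.01,-0.07],"delta_rot": [0,0,0],"fingers": 0.1},{"dp": [0.09,-0.01,-0.07],"delta_rot": [0,0,0],"fingers": 0.1}]'

```text
clock: 3.75
position: [0.5807, 0.0802, 0.1963]
ee_rot: [0.304, 0.042, 0.952, -0.013]
contact_force: [1.0, 0.1, -0.3]
width: 0.0151
gripper_force: 39.4
```

Emit:
servo_tool --moves '[{"dp": [0.09,-0.01,-0.07],"delta_rot": [0,0,0],"fingers": 0.1},{"dp": [0.03,-0.03,0.02],"delta_rot": [-0.05,0.88,-0.16],"fingers": 0.1},{"dp": [0.03,-0.03,0.025],"delta_rot": [-0.05,0.88,-0.15],"fingers": 0.1},{"dp": [0.025,-0.03,0.025],"delta_rot": [-0.05,0.88,-0.16],"fingers": 0.1},{"dp": [0.025,-0.03,0.03],"delta_rot": [-0.05,0.88,-0.15],"fingers": 0.1}]'

```text
clock: 4.25
position: [0.5462, 0.0569, 0.169]
ee_rot: [0.13, 0.011, 0.991, -0.005]
contact_force: [0.4, 0.6, -0.1]
width: 0.0152
gripper_force: 39.3
```

Emit:
servo_tool --moves '[{"dp": [0.025,-0.03,0.03],"delta_rot": [-0.05,0.88,-0.15],"fingers": 0.1},{"dp": [0.02,-0.03,0.03],"delta_rot": [-0.05,0.88,-0.16],"fingers": 0.1},{"dp": [0.015,-0.025,0.035],"delta_rot": [-0.04,0.88,-0.15],"fingers": 0.1},{"dp": [0,0,0],"delta_rot": [0,0,0],"fingers": 0.1},{"dp": [0,0,0],"delta_rot": [0,0,0],"fingers": 0.1}]'

```text
clock: 4.75
position: [0.5379, 0.04, 0.1474]
ee_rot: [0.0, -0.011, 1.0, 0.0]
contact_force: [-0.9, 0.1, -0.1]
width: 0.0153
gripper_force: 39.4
```

```bash
python3 look.py w4; python3 -c "
from h import *
p,R,s=cur(); print((R.inv()*RV).as_rotvec().round(3),s['width'],s['gripper_force'])
plan([((.536,.040,.15),RV),((.536,.040,.085),RV,.025)],.1)"
```

```text
[0.5379 0.04   0.1474] 4.75 0.015317574487892902
red [  172   129   116   136 11190] [225.4 182.9] [0.5089 0.0131 0.0072] tool [ 0.0296 -0.0262  0.1402] org [-0.1387 -0.0191  0.0072]
blue [   43   129   128   136 14433] [109.8 194.9] [ 0.5293 -0.0775  0.007 ] tool [ 0.0113 -0.1173  0.1404] org [-0.1108 -0.1077  0.007 ]
[ 0.     0.001 -0.001] 0.015261589947961582 39.35011088848114
-- 1
{"dp":[0.005,0,-0.01],"delta_rot":[0,0.01,-0.01],"fingers":0.1},
-- 3
{"dp":[0,0,0.11],"delta_rot":[0,0,0],"fingers":0.1},
{"dp":[0,0,0.105],"delta_rot":[0,0,0],"fingers":0.1},
{"dp":[0,0,0.11],"delta_rot":[0,0,0],"fingers":0.1},
```

View pics/w4.png

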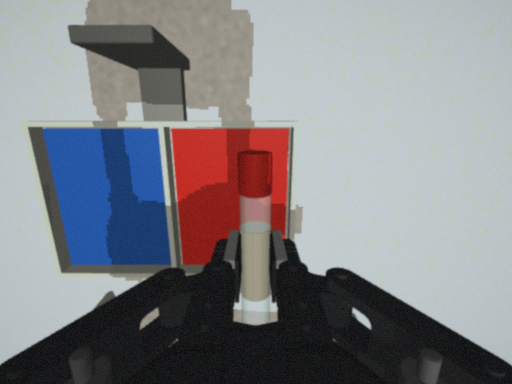

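The tube is held straight, cap at (255,173), above the red compartment, whose liner spans columns 172-290 and rows 128-265. I'll compute the exact edges.

```bash
python3 -c "
from h import *
z=np.load('w4.npz');P=z['P'];im=z['im'].astype(int);Z=P[...,2]
L=(Z<.012)&(Z>.003)
for nm,m in(('red',(im[...,0]>70)&(im[...,1]<50)&(im[...,2]<50)),('blue',(im[...,2]>60)&(im[...,0]<50))):
  q=P[m&L];print(nm,np.percentile(q,[.3,99.7],0).round(4)[:,:2].tolist(), cv2.minAreaRect(q[:,:2].astype(np.float32)))
for u in (90,130,200): 
  c=P[100:300,u]; print(u,[(100+i,c[i].round(3).tolist()) for i in (16,19,22,25,28,31,160,164,168,171,174)])
m=(Z>.055)&(Z<.12)&(im[...,0]>70)&(im[...,1]<50)
q=P[m];print('cap',np.percentile(q,[1,50,99],0).round(4))
m=(Z>.055)&(Z<.1); m[:,:244]=0;m[:,268:]=0; m[:140]=0;m[:230]&=True
for v in(155,165,175,185,200,215,240,260,280,300): 
  r=P[v,242:270]; r=r[(r[:,2]>.06)]; k=np.argmax(r[:,2]) if len(r) else None; print(v,r[k].round(4) if len(r) else '')
"
```

```text
red [[0.4762, -0.0221], [0.591, 0.0658]] ((0.5336019992828369, 0.02155528962612152), (0.11619341373443604, 0.0886455625295639), 1.7363213300704956)
blue [[0.4777, -0.1208], [0.5929, -0.0338]] ((0.5356916189193726, -0.07812713086605072), (0.11673391610383987, 0.08923104405403137), 1.7134703397750854)
90 [(116, [0.468, -0.088, 0.001]), (119, [0.471, -0.089, -0.0]), (122, [0.472, -0.079, 0.018]), (125, [0.475, -0.079, 0.018]), (128, [0.477, -0.088, 0.004]), (131, [0.479, -0.087, 0.006]), (260, [0.59, -0.102, 0.007]), (264, [0.594, -0.104, 0.006]), (268, [0.596, -0.101, 0.011]), (271, [0.597, -0.1, 0.013]), (274, [0.597, -0.097, 0.018])]
130 [(116, [0.468, -0.057, 0.0]), (119, [0.47, -0.057, 0.001]), (122, [0.472, -0.05, 0.018]), (125, [0.474, -0.05, 0.019]), (128, [0.477, -0.057, 0.003]), (131, [0.479, -0.056, 0.007]), (260, [0.59, -0.068, 0.006]), (264, [0.593, -0.068, 0.007]), (268, [0.595, -0.067, 0.01]), (271, [0.596, -0.065, 0.014]), (274, [0.596, -0.063, 0.019])]
200 [(116, [0.466, -0.003, -0.0]), (119, [0.469, -0.003, 0.0]), (122, [0.471, 0.0, 0.018]), (125, [0.473, 0.0, 0.018]), (128, [0.475, -0.002, 0.005]), (131, [0.478, -0.002, 0.007]), (260, [0.589, -0.006, 0.006]), (264, [0.591, -0.006, 0.008]), (268, [0.595, -0.006, 0.009]), (271, [0.594, -0.004, 0.015]), (274, [0.532, 0.017, 0.116])]
cap [[0.4835 0.0316 0.0771]
 [0.4933 0.0404 0.0879]
 [0.5048 0.0493 0.0903]]
155 [0.4841 0.0406 0.0897]
165 [0.4888 0.0407 0.0903]
175 [0.4937 0.0408 0.0899]
185 [0.4987 0.0419 0.09  ]
200 [0.5064 0.0416 0.0898]
215 [0.5143 0.0407 0.0901]
240 [0.5283 0.0416 0.0897]
260 [0.5402 0.0402 0.0893]
280 [0.5519 0.0432 0.0901]
300 [0.5654 0.0436 0.0892]
```

Emit:
servo_tool --moves '[{"dp": [0.01,-0.005,0.05],"delta_rot": [0,0,0],"fingers": 0.1},{"dp": [0,0,0.11],"delta_rot": [0,0,0],"fingers": 0.1},{"dp": [0,0,0.1],"delta_rot": [0,0,0],"fingers": 0.1},{"dp": [0,0,0.05],"delta_rot": [0,0,0],"fingers": 0.1},{"dp": [0,0,0],"delta_rot": [0,0,0],"fingers": 0.1}]'

```text
clock: 5.3
position: [0.5343, 0.0391, 0.0842]
ee_rot: [-0.002, -0.012, 1.0, 0.0]
contact_force: [-0.1, 0.5, -0.2]
width: 0.0151
gripper_force: 39.4
```

Emit:
servo_tool --moves '[{"dp": [0,0,0],"delta_rot": [0,0,0],"fingers": 0.25},{"dp": [0,0,0],"delta_rot": [0,0,0],"fingers": 0.25},{"dp": [0,0,0],"delta_rot": [0,0,0],"fingers": 0.25},{"dp": [0,0,0],"delta_rot": [0,0,0],"fingers": 0.25},{"dp": [0,0,0],"delta_rot": [0,0,0],"fingers": 0.25}]'

```text
clock: 5.8
position: [0.536, 0.0388, 0.0859]
ee_rot: [0.0, -0.012, 1.0, -0.0]
contact_force: [0.7, -0.9, 1.1]
width: 0.0214
gripper_force: 0.0
```

Emit:
servo_tool --moves '[{"dp": [0,0,-0.03],"delta_rot": [0,0,0],"fingers": 0.25},{"dp": [0,0,-0.08],"delta_rot": [0,0,0],"fingers": 0.25},{"dp": [0,0,-0.2],"delta_rot": [0,0,0],"fingers": 0.3},{"dp": [0,0,-0.2],"delta_rot": [0,0,0],"fingers": 0.45},{"dp": [0,0,0],"delta_rot": [0,0,0],"fingers": 0.45}]'

```text
clock: 6.3
position: [0.5393, 0.0387, 0.1934]
ee_rot: [0.006, -0.012, 1.0, -0.0]
contact_force: [0.9, 0.5, -1.0]
width: 0.0386
gripper_force: 0.0
```

```bash
python3 look.py w5;  python3 -c "
from h import *
O[:]=[.6494,.0225,0]
p,R,s=cur()
plan([(p+[.0,-.01,.09],Rt(-.03,.3)),(at(0,.135),RT)],.45)"
```

```text
[0.5393 0.0387 0.1934] 6.3 0.03859585802394058
red [ 189  123   95  116 8587] [233.8 175.9] [0.523  0.0161 0.0071] tool [ 0.019  -0.0221  0.186 ] org [-0.1249 -0.015   0.0071]
red [150 324  17  21 212] [159.8 335.8] [ 0.647  -0.0362  0.0827] tool [-0.1046 -0.0774  0.1119] org [ 0.0031 -0.0567  0.0827]
blue [   82   123   104   115 10216] [136.  178.9] [ 0.5298 -0.0768  0.007 ] tool [ 0.0144 -0.1151  0.1863] org [-0.1103 -0.1069  0.007 ]
-- 3
{"dp":[0,-0.015,-0.15],"delta_rot":[0.03,-0.98,0.18],"fingers":0.45},
{"dp":[-0.015,-0.02,-0.15],"delta_rot":[0.02,-0.98,0.18],"fingers":0.45},
{"dp":[-0.03,-0.015,-0.145],"delta_rot":[0.03,-0.97,0.17],"fingers":0.45},
-- 4
{"dp":[-0.06,0,0.115],"delta_rot":[0.06,-0.78,0.12],"fingers":0.45},
{"dp":[-0.055,0,0.115],"delta_rot":[0.06,-0.78,0.12],"fingers":0.45},
{"dp":[-0.045,0,0.12],"delta_rot":[0.06,-0.77,0.12],"fingers":0.45},
{"dp":[-0.03,0.005,0.125],"delta_rot":[0.06,-0.78,0.13],"fingers":0.45},
```

View pics/w5.png

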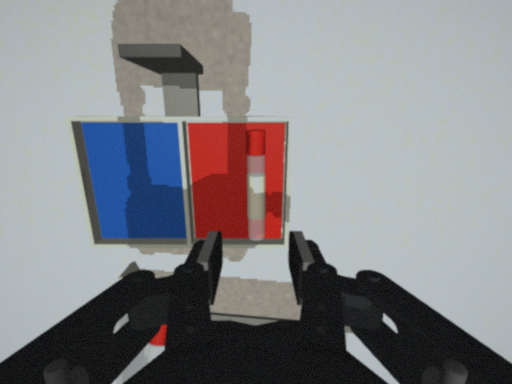

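First tube lies in the red compartment (256,185). Next the blue tube.

```bash
python3 -c "
from h import *
p,R,s=cur()
plan([(p+[.0,-.01,.09],Rt(-.03,.3)),(at(0,.135),RT)],.45)"
```

```text
-- 3
{"dp":[0,-0.015,-0.15],"delta_rot":[0.03,-0.98,0.18],"fingers":0.45},
{"dp":[-0.015,-0.02,-0.15],"delta_rot":[0.02,-0.98,0.18],"fingers":0.45},
{"dp":[-0.03,-0.015,-0.145],"delta_rot":[0.03,-0.97,0.17],"fingers":0.45},
-- 4
{"dp":[-0.06,-0.005,0.115],"delta_rot":[0.06,-0.78,0.12],"fingers":0.45},
{"dp":[-0.05,0,0.115],"delta_rot":[0.06,-0.78,0.12],"fingers":0.45},
{"dp":[-0.045,0,0.12],"delta_rot":[0.06,-0.77,0.12],"fingers":0.45},
{"dp":[-0.035,0,0.125],"delta_rot":[0.06,-0.78,0.13],"fingers":0.45},
```

Emit:
servo_tool --moves '[{"dp": [0,-0.015,-0.15],"delta_rot": [0.03,-0.98,0.18],"fingers": 0.45},{"dp": [-0.015,-0.02,-0.15],"delta_rot": [0.02,-0.98,0.18],"fingers": 0.45},{"dp": [-0.03,-0.015,-0.145],"delta_rot": [0.03,-0.97,0.17],"fingers": 0.45},{"dp": [-0.06,-0.005,0.115],"delta_rot": [0.06,-0.78,0.12],"fingers": 0.45},{"dp": [-0.05,0,0.115],"delta_rot": [0.06,-0.78,0.12],"fingers": 0.45}]'

```text
clock: 6.85
position: [0.5722, 0.0264, 0.242]
ee_rot: [0.225, 0.028, 0.974, -0.008]
contact_force: [0.9, 0.1, -0.9]
width: 0.0385
gripper_force: 0.0
```

Emit:
servo_tool --moves '[{"dp": [-0.045,0,0.12],"delta_rot": [0.06,-0.77,0.12],"fingers": 0.45},{"dp": [-0.035,0,0.125],"delta_rot": [0.06,-0.78,0.13],"fingers": 0.45},{"dp": [0,0,0],"delta_rot": [0,0,0],"fingers": 0.45},{"dp": [0,0,0],"delta_rot": [0,0,0],"fingers": 0.45},{"dp": [0,0,0],"delta_rot": [0,0,0],"fingers": 0.45}]'

```text
clock: 7.35
position: [0.6092, 0.0241, 0.2056]
ee_rot: [0.297, 0.04, 0.954, -0.013]
contact_force: [-0.1, 0.8, 1.4]
width: 0.0383
gripper_force: 0.0
```

```bash
python3 look.py w6; python3 -c "
from h import *
p,R,s=cur(); print((R.inv()*RT).as_rotvec().round(4),R.inv().apply(tube(0)-p).round(4))
P=np.load('w6.npz')['P']
for v in (160,190,200,210):
  r=R.inv().apply(P[v,235:275]-p); r=r[(r[:,2]>.1)&(abs(r[:,1])<.009)]; print(v,r[np.argmin(r[:,2])].round(4))"
```

```text
[0.6092 0.0241 0.2056] 7.35 0.03831099422795531
red [ 179    0   87   47 3347] [222.7  20.5] [0.5775 0.0047 0.0072] tool [ 0.1373 -0.0219  0.1464] org [-0.0696 -0.0217  0.0072]
red [287   0  26  35 810] [299.4  16.1] [0.5794 0.059  0.0072] tool [0.1395 0.0324 0.1448] org [-0.0723  0.0326  0.0072]
red [163 149  25  29 633] [175.1 162.9] [ 0.6444 -0.0367  0.0784] tool [ 0.0391 -0.0576  0.1276] org [ 0.0005 -0.0574  0.0784]
blue [  32    0  147   61 6697] [107.9  26.1] [ 0.574  -0.0784  0.0071] tool [ 0.1345 -0.105   0.1484] org [-0.0662 -0.1048  0.0071]
blue [243 149  22  29 593] [253.2 163.1] [0.6491 0.0206 0.0787] tool [ 0.0391 -0.      0.1272] org [0.0004 0.0002 0.0787]
[-0.0006 -0.0061  0.    ] [-0.0031 -0.0002  0.1335]
160 [0.0423 0.0005 0.1249]
190 [0.0194 0.0035 0.126 ]
200 [0.0119 0.0005 0.1247]
210 [ 0.0037 -0.0003  0.1252]
```

Emit:
servo_tool --moves '[{"dp": [-0.01,-0.007,0.08],"delta_rot": [0,-0.06,0],"fingers": 0.45},{"dp": [0,0,0.1],"delta_rot": [0,0,0],"fingers": 0.45},{"dp": [0,0,0.1],"delta_rot": [0,0,0],"fingers": 0.45},{"dp": [0,0,0.06],"delta_rot": [0,0,0],"fingers": 0.45},{"dp": [0,0,0],"delta_rot": [0,0,0],"fingers": 0.45}]'

```text
clock: 7.9
position: [0.6496, 0.0191, 0.1497]
ee_rot: [0.299, 0.04, 0.953, -0.013]
contact_force: [-0.7, -0.3, 0.3]
width: 0.0385
gripper_force: 0.0
```

```bash
python3 look.py w7; python3 -c "
from h import *
p,R,s=cur(); print((R.inv()*RT).as_rotvec().round(4),R.inv().apply(tube(0)-p).round(4),s['contact_force'].round(1))
P=np.load('w7.npz')['P']
for v in (160,180,225):
  r=R.inv().apply(P[v,235:275]-p); r=r[(r[:,2]>.04)&(abs(r[:,1])<.009)]; print(v,r[np.argmin(r[:,2])].round(4))"
```

```text
[0.6496 0.0191 0.1497] 7.9 0.038521471558364044
red [161   0  48   6 162] [178.3   1.6] [ 0.5917 -0.0143  0.0069] tool [ 0.1266 -0.0381  0.0857] org [-0.0539 -0.0394  0.0069]
red [ 119  161   36   44 1341] [136.9 181.4] [ 0.6442 -0.0366  0.0786] tool [ 0.0412 -0.0559  0.0579] org [ 0.0003 -0.0573  0.0786]
blue [   0    0  142   27 2539] [58.3  9.3] [ 0.5897 -0.0775  0.007 ] tool [ 0.1238 -0.1013  0.0876] org [-0.0506 -0.1026  0.007 ]
blue [ 240  161   34   43 1337] [255.7 181.3] [0.6489 0.0208 0.0786] tool [0.0413 0.0016 0.0579] org [0.0002 0.0003 0.0786]
[-0.0007 -0.0016 -0.0001] [-0.0013  0.0013  0.0648] [-0.5  0.1 -0.1]
160 [ 0.0518 -0.0007  0.0592]
180 [0.0426 0.0026 0.0563]
225 [0.0194 0.0031 0.0563]
```

Emit:
servo_tool --moves '[{"dp": [0,0,-0.008],"delta_rot": [0,0,0],"fingers": 0.2},{"dp": [0,0,0],"delta_rot": [0,0,0],"fingers": 0.1},{"dp": [0,0,0],"delta_rot": [0,0,0],"fingers": 0.1},{"dp": [0,0,0],"delta_rot": [0,0,0],"fingers": 0.1},{"dp": [0,0,0],"delta_rot": [0,0,0],"fingers": 0.1}]'

```text
clock: 8.45
position: [0.6482, 0.0195, 0.153]
ee_rot: [0.301, 0.04, 0.953, -0.013]
contact_force: [-5.1, 0.0, 6.8]
width: 0.0154
gripper_force: 39.5
```

```bash
python3 -c "
from h import *
p,R,s=cur(); print(R.inv().apply(tube(0)-p).round(4),s['contact_force'].round(1),s['width'],s['gripper_force'])
toplace(.536,-.078)"
```

```text
[-0.0007  0.0011  0.0677] [-5.1  0.   6.8] 0.015429600437616495 39.460728764534
-- 2
{"dp":[0,0,-0.125],"delta_rot":[0,0,0],"fingers":0.1},
{"dp":[0,0,-0.125],"delta_rot":[0,0,0],"fingers":0.1},
-- 2
{"dp":[0.135,-0.015,-0.11],"delta_rot":[0,0,0],"fingers":0.1},
{"dp":[0.135,-0.015,-0.11],"delta_rot":[0,0,0],"fingers":0.1},
-- 7
{"dp":[0.025,-0.07,0.025],"delta_rot":[-0.05,0.87,-0.15],"fingers":0.1},
{"dp":[0.02,-0.07,0.03],"delta_rot":[-0.05,0.87,-0.15],"fingers":0.1},
{"dp":[0.02,-0.07,0.03],"delta_rot":[-0.05,0.87,-0.15],"fingers":0.1},
{"dp":[0.02,-0.075,0.03],"delta_rot":[-0.05,0.87,-0.15],"fingers":0.1},
{"dp":[0.015,-0.07,0.03],"delta_rot":[-0.05,0.88,-0.15],"fingers":0.1},
{"dp":[0.015,-0.07,0.035],"delta_rot":[-0.04,0.87,-0.15],"fingers":0.1},
{"dp":[0.015,-0.075,0.035],"delta_rot":[-0.05,0.88,-0.14],"fingers":0.1},
-- 3
{"dp":[0,0,0.11],"delta_rot":[0,0,0],"fingers":0.1},
{"dp":[0,0,0.105],"delta_rot":[0,0,0],"fingers":0.1},
{"dp":[0,0,0.11],"delta_rot":[0,0,0],"fingers":0.1},
```

Emit:
servo_tool --moves '[{"dp": [0,0,-0.05],"delta_rot": [0,0,0],"fingers": 0.1},{"dp": [0,0,-0.1],"delta_rot": [0,0,0],"fingers": 0.1},{"dp": [0,0,-0.1],"delta_rot": [0,0,0],"fingers": 0.1},{"dp": [0.09,-0.01,-0.07],"delta_rot": [0,0,0],"fingers": 0.1},{"dp": [0.09,-0.01,-0.07],"delta_rot": [0,0,0],"fingers": 0.1}]'

```text
clock: 8.95
position: [0.5734, 0.0218, 0.1962]
ee_rot: [0.3, 0.04, 0.953, -0.013]
contact_force: [-0.8, 0.1, -1.0]
width: 0.0153
gripper_force: 39.3
```

Emit:
servo_tool --moves '[{"dp": [0.09,-0.01,-0.07],"delta_rot": [0,0,0],"fingers": 0.1},{"dp": [0.025,-0.07,0.025],"delta_rot": [-0.05,0.87,-0.15],"fingers": 0.1},{"dp": [0.02,-0.07,0.03],"delta_rot": [-0.05,0.87,-0.15],"fingers": 0.1},{"dp": [0.02,-0.07,0.03],"delta_rot": [-0.05,0.87,-0.15],"fingers": 0.1},{"dp": [0.02,-0.075,0.03],"delta_rot": [-0.05,0.87,-0.15],"fingers": 0.1}]'

```text
clock: 9.45
position: [0.5427, -0.0356, 0.169]
ee_rot: [0.129, 0.01, 0.992, -0.005]
contact_force: [1.3, -0.1, -0.3]
width: 0.0153
gripper_force: 39.3
```

Emit:
servo_tool --moves '[{"dp": [0.015,-0.07,0.03],"delta_rot": [-0.05,0.88,-0.15],"fingers": 0.1},{"dp": [0.015,-0.07,0.035],"delta_rot": [-0.04,0.87,-0.15],"fingers": 0.1},{"dp": [0.015,-0.075,0.035],"delta_rot": [-0.05,0.88,-0.14],"fingers": 0.1},{"dp": [0,0,0],"delta_rot": [0,0,0],"fingers": 0.1},{"dp": [0,0,0],"delta_rot": [0,0,0],"fingers": 0.1}]'

```text
clock: 9.95
position: [0.5373, -0.078, 0.1472]
ee_rot: [-0.001, -0.011, 1.0, 0.001]
contact_force: [0.0, 0.3, -0.4]
width: 0.0149
gripper_force: 39.3
```

```bash
python3 look.py w8
cat > held.py <<'E'
from h import *
import sys
z=np.load(sys.argv[1]+'.npz');P=z['P'];im=z['im'].astype(int);Z=P[...,2]
p,R,s=cur(); print((R.inv()*RV).as_rotvec().round(3),s['width'],s['gripper_force'])
for nm,m in(('red',(im[...,0]>70)&(im[...,1]<50)&(im[...,2]<50)),('blue',(im[...,2]>60)&(im[...,0]<50))):
  q=P[m&(Z<.012)&(Z>.003)];q=q[q[:,0]<.62];print(nm,cv2.minAreaRect(q[:,:2].astype(np.float32)))
  q=P[m&(Z>.055)&(Z<.12)&(P[...,0]<.6)]; 
  if len(q)>100: print(nm,'cap',np.percentile(q,[1,50,99],0).round(4).tolist())
E
python3 held.py w8
```

```text
[ 0.5373 -0.078   0.1472] 9.95 0.01491701812557358
red [  318   134   125   135 11858] [371.  195.1] [0.522  0.0153 0.0072] tool [0.0131 0.0934 0.1401] org [-0.1258 -0.0158  0.0072]
blue [  199   134   115   131 10495] [255.7 183.3] [ 0.508  -0.0771  0.0073] tool [0.0291 0.0014 0.14  ] org [-0.132  -0.109   0.0073]
[ 0.001 -0.001 -0.001] 0.015107496214676039 39.268115758895874
red ((0.5341314673423767, 0.02315858192741871), (0.11660401523113251, 0.0885605663061142), 1.1904404163360596)
blue ((0.533776581287384, -0.07620759308338165), (0.11152882128953934, 0.08858291804790497), 1.2226334810256958)
blue cap [[0.4853, -0.086, 0.0749], [0.4952, -0.077, 0.0863], [0.5304, -0.0558, 0.0988]]
```

Emit:
servo_tool --moves '[{"dp": [0.012,0,0.05],"delta_rot": [0,0,0],"fingers": 0.1},{"dp": [0,0,0.11],"delta_rot": [0,0,0],"fingers": 0.1},{"dp": [0,0,0.1],"delta_rot": [0,0,0],"fingers": 0.1},{"dp": [0,0,0.05],"delta_rot": [0,0,0],"fingers": 0.1},{"dp": [0,0,0],"delta_rot": [0,0,0],"fingers": 0.1}]'

```text
clock: 10.5
position: [0.5339, -0.0777, 0.0844]
ee_rot: [-0.002, -0.012, 1.0, 0.0]
contact_force: [0.3, 0.6, -0.3]
width: 0.0152
gripper_force: 39.9
```

Emit:
servo_tool --moves '[{"dp": [0,0,0],"delta_rot": [0,0,0],"fingers": 0.27},{"dp": [0,0,0],"delta_rot": [0,0,0],"fingers": 0.27},{"dp": [0,0,0],"delta_rot": [0,0,0],"fingers": 0.27},{"dp": [0,0,0],"delta_rot": [0,0,0],"fingers": 0.27},{"dp": [0,0,0],"delta_rot": [0,0,0],"fingers": 0.27}]'

```text
clock: 11.0
position: [0.5352, -0.0783, 0.0855]
ee_rot: [-0.001, -0.012, 1.0, 0.0]
contact_force: [-0.1, -0.0, -1.0]
width: 0.0233
gripper_force: 0.0
```

Emit:
servo_tool --moves '[{"dp": [0,0,-0.03],"delta_rot": [0,0,0],"fingers": 0.27},{"dp": [0,0,-0.08],"delta_rot": [0,0,0],"fingers": 0.27},{"dp": [0,0,-0.2],"delta_rot": [0,0,0],"fingers": 0.3},{"dp": [0,0,-0.2],"delta_rot": [0,0,0],"fingers": 0.45},{"dp": [0,0,0],"delta_rot": [0,0,0],"fingers": 0.45}]'

```text
clock: 11.5
position: [0.5385, -0.0792, 0.1931]
ee_rot: [0.005, -0.012, 1.0, -0.001]
contact_force: [1.1, -0.6, -0.6]
width: 0.0383
gripper_force: 0.0
```

```bash
python3 look.py w9; python3 -c "
from h import *
p,R,s=cur()
plan([(p+[.0,.02,.09],Rt(-.03,.3)),(at(-.059,.135),RT)],.45)"
```

```text
[ 0.5385 -0.0792  0.1931] 11.5 0.03830649632677037
red [ 310  128  102  114 8479] [353.7 180.2] [0.5231 0.0151 0.0073] tool [0.015  0.0952 0.1854] org [-0.1247 -0.0159  0.0073]
blue [ 211  128   95  114 8455] [257.3 179.4] [ 0.525  -0.0794  0.0072] tool [0.0153 0.0007 0.1858] org [-0.1149 -0.1099  0.0072]
-- 3
{"dp":[0,0.035,-0.15],"delta_rot":[0.02,-0.98,0.18],"fingers":0.45},
{"dp":[-0.015,0.03,-0.15],"delta_rot":[0.02,-0.98,0.18],"fingers":0.45},
{"dp":[-0.03,0.035,-0.145],"delta_rot":[0.02,-0.99,0.17],"fingers":0.45},
-- 4
{"dp":[-0.055,0.03,0.11],"delta_rot":[0.06,-0.78,0.12],"fingers":0.45},
{"dp":[-0.045,0.035,0.115],"delta_rot":[0.06,-0.77,0.12],"fingers":0.45},
{"dp":[-0.035,0.035,0.12],"delta_rot":[0.06,-0.78,0.12],"fingers":0.45},
{"dp":[-0.03,0.035,0.12],"delta_rot":[0.06,-0.77,0.13],"fingers":0.45},
```

Emit:
servo_tool --moves '[{"dp": [0,0.035,-0.15],"delta_rot": [0.02,-0.98,0.18],"fingers": 0.45},{"dp": [-0.015,0.03,-0.15],"delta_rot": [0.02,-0.98,0.18],"fingers": 0.45},{"dp": [-0.03,0.035,-0.145],"delta_rot": [0.02,-0.99,0.17],"fingers": 0.45},{"dp": [-0.055,0.03,0.11],"delta_rot": [0.06,-0.78,0.12],"fingers": 0.45},{"dp": [-0.045,0.035,0.115],"delta_rot": [0.06,-0.77,0.12],"fingers": 0.45}]'

```text
clock: 12.05
position: [0.5699, -0.0465, 0.2422]
ee_rot: [0.225, 0.028, 0.974, -0.007]
contact_force: [-0.1, 0.5, -0.5]
width: 0.0384
gripper_force: 0.0
```

Emit:
servo_tool --moves '[{"dp": [-0.035,0.035,0.12],"delta_rot": [0.06,-0.78,0.12],"fingers": 0.45},{"dp": [-0.03,0.035,0.12],"delta_rot": [0.06,-0.77,0.13],"fingers": 0.45},{"dp": [0,0,0],"delta_rot": [0,0,0],"fingers": 0.45},{"dp": [0,0,0],"delta_rot": [0,0,0],"fingers": 0.45},{"dp": [0,0,0],"delta_rot": [0,0,0],"fingers": 0.45}]'

```text
clock: 12.55
position: [0.6047, -0.035, 0.2053]
ee_rot: [0.297, 0.04, 0.954, -0.012]
contact_force: [-0.1, -0.8, 0.2]
width: 0.0386
gripper_force: 0.0
```

```bash
python3 look.py w10
cat > near.py <<'E'
from h import *
import sys
p,R,s=cur(); print((R.inv()*RT).as_rotvec().round(4),R.inv().apply(tube(-.06)-p).round(4),s['contact_force'].round(1))
P=np.load(sys.argv[1]+'.npz')['P']
for v in (160,180,190,200,210,225):
  r=R.inv().apply(P[v,225:285]-p); r=r[(r[:,2]>.04)&(abs(r[:,1])<.009)]; print(v,r[np.argmin(r[:,2])].round(4))
E
python3 near.py w10
```

```text
[ 0.6047 -0.035   0.2053] 12.55 0.03860255931154751
red [ 267    0   86   46 3371] [307.6  19.9] [0.5777 0.0058 0.0072] tool [0.1375 0.0381 0.146 ] org [-0.0695 -0.0206  0.0072]
red [373   0  28  34 647] [386.1  15.8] [0.5799 0.0606 0.0073] tool [0.1395 0.0929 0.1446] org [-0.072   0.0342  0.0073]
red [242 149  22  29 610] [252.2 163. ] [ 0.6443 -0.0388  0.0788] tool [ 0.0391 -0.0007  0.1268] org [ 0.0006 -0.0595  0.0788]
blue [ 121    0   69   60 2680] [155.1  28.2] [ 0.5737 -0.1031  0.0071] tool [ 0.1332 -0.0707  0.1488] org [-0.0644 -0.1294  0.0071]
blue [ 200    0   58   54 2636] [228.9  24.7] [ 0.5759 -0.0497  0.0072] tool [ 0.1351 -0.0174  0.1475] org [-0.0667 -0.0761  0.0072]
[ 0.0011 -0.0064 -0.0009] [-0.0029 -0.0011  0.133 ] [0.1 0.4 0.6]
160 [0.0423 0.0007 0.1242]
180 [ 0.0271 -0.0009  0.1257]
190 [0.0195 0.0014 0.1253]
200 [ 0.0117 -0.0002  0.1248]
210 [ 0.0039 -0.0017  0.1244]
225 [-0.0084 -0.0018  0.1242]
```

Same situation as the blue tube, so I'll use the same approach (total z 0.332).

Emit:
servo_tool --moves '[{"dp": [-0.01,-0.01,0.08],"delta_rot": [0,-0.06,0],"fingers": 0.45},{"dp": [0,0,0.1],"delta_rot": [0,0,0],"fingers": 0.45},{"dp": [0,0,0.1],"delta_rot": [0,0,0],"fingers": 0.45},{"dp": [0,0,0.052],"delta_rot": [0,0,0],"fingers": 0.45},{"dp": [0,0,0],"delta_rot": [0,0,0],"fingers": 0.45}]'

```text
clock: 13.1
position: [0.6441, -0.0402, 0.1508]
ee_rot: [0.299, 0.041, 0.953, -0.012]
contact_force: [-0.7, 0.5, -0.7]
width: 0.0387
gripper_force: 0.0
```

```bash
python3 look.py w11|grep -v " 0  " ; python3 near.py w11
```

```text
[ 0.6441 -0.0402  0.1508] 13.1 0.03872717606420486
red [ 239  160   33   44 1269] [254.6 181. ] [ 0.6442 -0.0389  0.0788] tool [0.0411 0.0011 0.0591] org [ 0.0005 -0.0596  0.0788]
[ 0.0015 -0.0019 -0.0012] [-0.0012  0.0007  0.066 ] [-0.2  0.5  0.1]
160 [ 0.0516 -0.0003  0.0602]
180 [0.0422 0.0012 0.0577]
190 [0.0372 0.0007 0.0576]
200 [0.0323 0.0026 0.0569]
210 [0.027  0.0022 0.0573]
225 [0.0186 0.0032 0.0579]
```

Emit:
servo_tool --moves '[{"dp": [0,0,0],"delta_rot": [0,0,0],"fingers": 0.2},{"dp": [0,0,0],"delta_rot": [0,0,0],"fingers": 0.1},{"dp": [0,0,0],"delta_rot": [0,0,0],"fingers": 0.1},{"dp": [0,0,0],"delta_rot": [0,0,0],"fingers": 0.1},{"dp": [0,0,0],"delta_rot": [0,0,0],"fingers": 0.1}]'

```text
clock: 13.65
position: [0.6436, -0.0399, 0.1524]
ee_rot: [0.3, 0.04, 0.953, -0.012]
contact_force: [-4.5, 0.3, 6.2]
width: 0.015
gripper_force: 39.5
```

```bash
python3 -c "
from h import *
p,R,s=cur(); print(R.inv().apply(tube(-.06)-p).round(4),s['contact_force'].round(1),s['width'],s['gripper_force'])
plan([(p+R.apply([.27*.2,-.03*.2,-.46*.2]),R,.05),((.534,.003,.15),RV)],.1)"
```

```text
[-0.0007  0.0006  0.0669] [-4.5  0.3  6.2] 0.014998381819378794 39.476866722106934
-- 3
{"dp":[0.09,-0.01,-0.155],"delta_rot":[0,0,0],"fingers":0.1},
{"dp":[0.09,-0.01,-0.155],"delta_rot":[0,0,0],"fingers":0.1},
{"dp":[0.09,-0.01,-0.15],"delta_rot":[0,0,0],"fingers":0.1},
-- 7
{"dp":[0.03,0.03,0.02],"delta_rot":[-0.05,0.87,-0.15],"fingers":0.1},
{"dp":[0.025,0.03,0.025],"delta_rot":[-0.04,0.87,-0.15],"fingers":0.1},
{"dp":[0.025,0.03,0.025],"delta_rot":[-0.05,0.87,-0.15],"fingers":0.1},
{"dp":[0.02,0.03,0.03],"delta_rot":[-0.04,0.87,-0.15],"fingers":0.1},
{"dp":[0.02,0.025,0.03],"delta_rot":[-0.05,0.87,-0.15],"fingers":0.1},
{"dp":[0.015,0.03,0.03],"delta_rot":[-0.04,0.88,-0.15],"fingers":0.1},
{"dp":[0.01,0.03,0.03],"delta_rot":[-0.05,0.87,-0.15],"fingers":0.1},
```

Emit:
servo_tool --moves '[{"dp": [0,0,-0.05],"delta_rot": [0,0,0],"fingers": 0.1},{"dp": [0,0,-0.1],"delta_rot": [0,0,0],"fingers": 0.1},{"dp": [0,0,-0.1],"delta_rot": [0,0,0],"fingers": 0.1},{"dp": [0.09,-0.01,-0.07],"delta_rot": [0,0,0],"fingers": 0.1},{"dp": [0.09,-0.01,-0.07],"delta_rot": [0,0,0],"fingers": 0.1}]'

```text
clock: 14.15
position: [0.5686, -0.0376, 0.1956]
ee_rot: [0.3, 0.04, 0.953, -0.012]
contact_force: [-0.2, -0.2, -0.8]
width: 0.0152
gripper_force: 39.4
```

Emit:
servo_tool --moves '[{"dp": [0.09,-0.01,-0.07],"delta_rot": [0,0,0],"fingers": 0.1},{"dp": [0.03,0.03,0.02],"delta_rot": [-0.05,0.87,-0.15],"fingers": 0.1},{"dp": [0.025,0.03,0.025],"delta_rot": [-0.04,0.87,-0.15],"fingers": 0.1},{"dp": [0.025,0.03,0.025],"delta_rot": [-0.05,0.87,-0.15],"fingers": 0.1},{"dp": [0.02,0.03,0.03],"delta_rot": [-0.04,0.87,-0.15],"fingers": 0.1}]'

```text
clock: 14.65
position: [0.5387, -0.0134, 0.1691]
ee_rot: [0.128, 0.01, 0.992, -0.005]
contact_force: [-0.0, 0.0, -1.0]
width: 0.0147
gripper_force: 39.4
```

Emit:
servo_tool --moves '[{"dp": [0.02,0.025,0.03],"delta_rot": [-0.05,0.87,-0.15],"fingers": 0.1},{"dp": [0.015,0.03,0.03],"delta_rot": [-0.04,0.88,-0.15],"fingers": 0.1},{"dp": [0.01,0.03,0.03],"delta_rot": [-0.05,0.87,-0.15],"fingers": 0.1},{"dp": [0,0,0],"delta_rot": [0,0,0],"fingers": 0.1},{"dp": [0,0,0],"delta_rot": [0,0,0],"fingers": 0.1}]'

```text
clock: 15.15
position: [0.5336, 0.0035, 0.149]
ee_rot: [-0.0, -0.012, 1.0, 0.0]
contact_force: [-0.7, -1.8, -0.4]
width: 0.0151
gripper_force: 39.4
```

```bash
python3 look.py w12; python3 held.py w12
```

```text
[0.5336 0.0035 0.149 ] 15.15 0.015108319833889258
red [ 221  136  114  134 8668] [277.5 181.4] [0.4992 0.0227 0.0074] tool [0.0338 0.02   0.1416] org [-0.1491 -0.0104  0.0074]
blue [   94   135   121   134 11855] [157.3 196.5] [ 0.5243 -0.0686  0.0071] tool [ 0.011  -0.0719  0.1419] org [-0.1165 -0.0992  0.0071]
[ 0.    -0.001 -0.   ] 0.015266408660703425 39.408806562423706
red ((0.5335395336151123, 0.021763626486063004), (0.11589428782463074, 0.08816386014223099), 1.2432031631469727)
red cap [[0.4817, -0.0045, 0.0762], [0.4913, 0.004, 0.0887], [0.5028, 0.0129, 0.0911]]
blue ((0.5369256138801575, -0.07577303797006607), (0.11827128380537033, 0.0902322307229042), 1.3612521886825562)
```

View pics/w12.png

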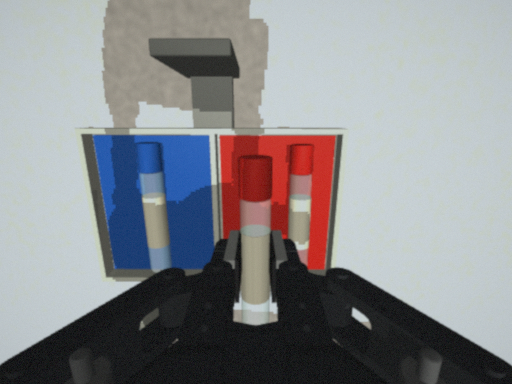

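The blue tube (152,205) and first red tube (300,205) lie flat, and the second red tube is held above the left part of the red compartment. I'll check the gap before lowering.

```bash
python3 -c "
from h import *
P=np.load('w12.npz')['P']
for v in (160,185,205,225,240): 
  r=P[v,285:320]; r=r[r[:,2]>.018]; print(v,r[np.argmax(r[:,2])].round(4),np.median(r,0).round(4))"
```

```text
160 [0.4912 0.0387 0.0252] [0.4915 0.0378 0.0228]
185 [0.4632 0.0029 0.2191] [0.5104 0.0388 0.023 ]
205 [0.5257 0.039  0.0247] [0.5261 0.0396 0.0231]
225 [0.5419 0.0417 0.025 ] [0.5426 0.0399 0.0232]
240 [0.5265 0.021  0.0854] [0.5554 0.039  0.0235]
```

Emit:
servo_tool --moves '[{"dp": [0,-0.008,0.05],"delta_rot": [0,0,0],"fingers": 0.1},{"dp": [0,0,0.11],"delta_rot": [0,0,0],"fingers": 0.1},{"dp": [0,0,0.1],"delta_rot": [0,0,0],"fingers": 0.1},{"dp": [0,0,0.055],"delta_rot": [0,0,0],"fingers": 0.1},{"dp": [0,0,0],"delta_rot": [0,0,0],"fingers": 0.1}]'

```text
clock: 15.7
position: [0.5322, 0.0018, 0.0846]
ee_rot: [-0.002, -0.012, 1.0, 0.001]
contact_force: [-0.9, 0.3, -0.7]
width: 0.015
gripper_force: 39.4
```

Emit:
servo_tool --moves '[{"dp": [0,0,0],"delta_rot": [0,0,0],"fingers": 0.24},{"dp": [0,0,0],"delta_rot": [0,0,0],"fingers": 0.24},{"dp": [0,0,0],"delta_rot": [0,0,0],"fingers": 0.24},{"dp": [0,0,0],"delta_rot": [0,0,0],"fingers": 0.24},{"dp": [0,0,0],"delta_rot": [0,0,0],"fingers": 0.24}]'

```text
clock: 16.2
position: [0.534, 0.0019, 0.0865]
ee_rot: [-0.0, -0.012, 1.0, 0.0]
contact_force: [-0.1, -0.8, -0.2]
width: 0.0205
gripper_force: 0.0
```

Emit:
servo_tool --moves '[{"dp": [0,0,-0.03],"delta_rot": [0,0,0],"fingers": 0.24},{"dp": [0,0,-0.08],"delta_rot": [0,0,0],"fingers": 0.24},{"dp": [0,0,-0.2],"delta_rot": [0,0,0],"fingers": 0.27},{"dp": [0,0,-0.2],"delta_rot": [0,0,0],"fingers": 0.35},{"dp": [0,0,-0.2],"delta_rot": [0,0,0],"fingers": 0.35}]'

```text
clock: 16.7
position: [0.5337, 0.0019, 0.2299]
ee_rot: [-0.001, -0.012, 1.0, 0.0]
contact_force: [0.2, -1.0, -0.7]
width: 0.0303
gripper_force: 0.0
```

Emit:
servo_tool --moves '[{"dp": [0.2,-0.05,-0.1],"delta_rot": [0,0,0],"fingers": 0.35},{"dp": [0.2,-0.05,0],"delta_rot": [0,0,0],"fingers": 0.35},{"dp": [0.1,-0.03,0],"delta_rot": [0,0,0],"fingers": 0.35},{"dp": [0,0,0],"delta_rot": [0,0,0],"fingers": 0.35},{"dp": [0,0,0],"delta_rot": [0,0,0],"fingers": 0.35}]'

```text
clock: 17.2
position: [0.435, -0.0267, 0.2489]
ee_rot: [0.0, -0.012, 1.0, 0.0]
contact_force: [-0.2, 0.7, 0.7]
width: 0.03
gripper_force: 0.0
```

```bash
python3 look.py w13; python3 held.py w13
python3 - <<'E'
from h import *
P=np.load('w13.npz')['P']; Z=P[...,2]
m=(Z>.062)&(Z<.085)&(P[...,0]<.46)&(P[...,0]>.36); q=P[m]; print("handle",len(q),cv2.minAreaRect(q[:,:2].astype(np.float32)),np.median(q,0).round(4))
m=(Z>.0155)&(Z<.0205)&(P[...,0]>.45)&(P[...,0]<.61)&(abs(P[...,1]+.028)<.12); q=P[m]; print("rim",len(q),cv2.minAreaRect(q[:,:2].astype(np.float32)))
E
```

```text
[ 0.435  -0.0267  0.2489] 17.2 0.030016590702873693
red [ 256  215   71   79 2411] [285.3 240.9] [0.5009 0.0027 0.0073] tool [-0.0663  0.0277  0.2416] org [-0.1458 -0.0301  0.0073]
blue [ 177  215   72   79 3068] [217.6 245.2] [ 0.5143 -0.0568  0.0071] tool [-0.0783 -0.0321  0.2419] org [-0.1275 -0.0883  0.0071]
[ 0.001  0.001 -0.   ] 0.029984745190248227 0.0
red ((0.5358468890190125, 0.02231014147400856), (0.11309696733951569, 0.08762060105800629), 1.3489259481430054)
blue ((0.5372650027275085, -0.07667411118745804), (0.11410418152809143, 0.08978495746850967), 1.2993494272232056)
handle 480 ((0.43055641651153564, -0.02868047170341015), (0.008495948277413845, 0.03907356411218643), 1.7465132474899292) [ 0.4291 -0.029   0.0747]
rim 1914 ((0.5349069237709045, -0.02654193341732025), (0.1294252872467041, 0.20042568445205688), 1.1725757122039795)
```

View pics/w13.png

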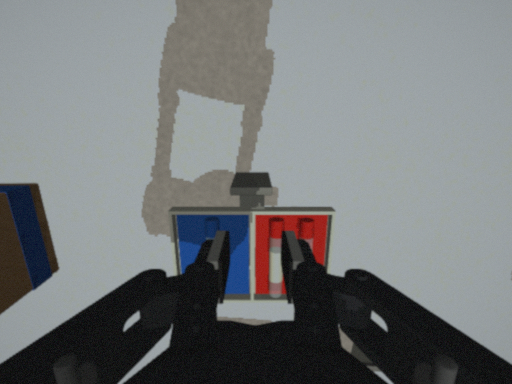

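All three tubes lie in their compartments: blue at (213,240), red at (276,255) and (306,240). The handle top is at (252,183). Next I turn the gripper 90° and grasp the handle.

Run:
```python
from h import *
p,R,s=cur(); print(s["qpos"].round(3))
RH=lambda y: Ro.from_euler('z',y)*Ro.from_matrix(np.array([[0,1,0],[1,0,0],[0,0,-1.]]))
RG=lambda y: Ro.from_euler('z',y)*Ro.from_matrix(np.array([[0,-1,0],[-1,0,0],[0,0,-1.]]))
for r in(RH,RG): print((R.inv()*r(.022)).as_rotvec().round(3))
```

```text
[-2.210e-01  1.080e-01  1.870e+00  1.000e-03  1.163e+00 -1.816e+00]
[1.000e-03 0.000e+00 1.573e+00]
[-0.000e+00  1.000e-03 -1.569e+00]
```

Emit:
servo_tool --moves '[{"dp": [0,0,0],"delta_rot": [0,0,0.98],"fingers": 0.35},{"dp": [0,0,0],"delta_rot": [0,0,0.98],"fingers": 0.35},{"dp": [0,0,0],"delta_rot": [0,0,0.98],"fingers": 0.35},{"dp": [0,0,0],"delta_rot": [0,0,0.98],"fingers": 0.35},{"dp": [0,0,0],"delta_rot": [0,0,0.98],"fingers": 0.35}]'

```text
clock: 17.75
position: [0.4362, -0.0264, 0.248]
ee_rot: [-0.001, 0.232, 0.973, 0.0]
contact_force: [-0.1, -1.0, 0.6]
width: 0.0298
gripper_force: 0.0
```

Emit:
servo_tool --moves '[{"dp": [0,0,0],"delta_rot": [0,0,0.98],"fingers": 0.35},{"dp": [0,0,0],"delta_rot": [0,0,0.98],"fingers": 0.35},{"dp": [0,0,0],"delta_rot": [0,0,0.98],"fingers": 0.35},{"dp": [0,0,0],"delta_rot": [0,0,0.98],"fingers": 0.35},{"dp": [0,0,0],"delta_rot": [0,0,0.98],"fingers": 0.35}]'

```text
clock: 18.25
position: [0.4362, -0.0264, 0.248]
ee_rot: [-0.001, 0.461, 0.887, 0.0]
contact_force: [-0.1, -0.2, -0.3]
width: 0.0299
gripper_force: 0.0
```

Emit:
servo_tool --moves '[{"dp": [0,0,0],"delta_rot": [0,0,0.98],"fingers": 0.35},{"dp": [0,0,0],"delta_rot": [0,0,0.98],"fingers": 0.35},{"dp": [0,0,0],"delta_rot": [0,0,0.98],"fingers": 0.35},{"dp": [0,0,0],"delta_rot": [0,0,0.98],"fingers": 0.35},{"dp": [0,0,0],"delta_rot": [0,0,0.98],"fingers": 0.35}]'

```text
clock: 18.75
position: [0.4362, -0.0264, 0.248]
ee_rot: [-0.001, 0.663, 0.749, 0.0]
contact_force: [-0.1, 0.2, 0.2]
width: 0.0297
gripper_force: 0.0
```

Emit:
servo_tool --moves '[{"dp": [0,0,0.1],"delta_rot": [0,0,0.98],"fingers": 0.35},{"dp": [0,0,0.1],"delta_rot": [0,0,0],"fingers": 0.35},{"dp": [0,0,0.1],"delta_rot": [0,0,0],"fingers": 0.35},{"dp": [0,0,0],"delta_rot": [0,0,0],"fingers": 0.35},{"dp": [0,0,0],"delta_rot": [0,0,0],"fingers": 0.35}]'

```text
clock: 19.25
position: [0.4356, -0.0264, 0.1881]
ee_rot: [-0.001, 0.697, 0.717, -0.0]
contact_force: [0.7, 0.5, -0.7]
width: 0.0303
gripper_force: 0.0
```

```bash
cat >> h.py <<'E'
RH=lambda y: Ro.from_euler('z',y)*Ro.from_matrix(np.array([[0,1,0],[1,0,0],[0,0,-1.]]))
E
python3 look.py w14
python3 - <<'E'
from h import *
P=np.load('w14.npz')['P']; Z=P[...,2]
m=(Z>.062)&(Z<.085)&(P[...,0]<.46)&(P[...,0]>.40)&(abs(P[...,1]+.028)<.05); q=P[m]; print("handle",len(q),cv2.minAreaRect(q[:,:2].astype(np.float32)),np.median(q,0).round(4))
m=(Z>.0155)&(Z<.0205)&(P[...,0]>.45)&(P[...,0]<.61)&(abs(P[...,1]+.028)<.12); q=P[m]; print("rim",len(q),cv2.minAreaRect(q[:,:2].astype(np.float32)))
plan([((.4305,-.0285,.14),RH(.022)),((.4305,-.0285,.107),RH(.022),.02)],.32)
E
```

```text
[ 0.4356 -0.0264  0.1881] 19.25 0.030314648084728172
red [ 298   98  136   97 8301] [356.3 143.8] [0.5235 0.0247 0.0072] tool [0.0485 0.0896 0.1808] org [-0.1251 -0.0063  0.0072]
blue [ 295  205  120   79 5608] [355.9 234.8] [ 0.5393 -0.0589  0.007 ] tool [-0.0355  0.1031  0.1809] org [-0.1023 -0.0883  0.007 ]
handle 582 ((0.4305787980556488, -0.029430031776428223), (0.00747596425935626, 0.04046749323606491), 1.4298582077026367) [ 0.4307 -0.0266  0.0749]
rim 4622 ((0.5352676510810852, -0.027718573808670044), (0.12926951050758362, 0.20067515969276428), 1.3822304010391235)
-- 2
{"dp":[-0.005,-0.015,0.12],"delta_rot":[0,0,0.03],"fingers":0.32},
{"dp":[-0.005,-0.01,0.125],"delta_rot":[0,-0.01,0.02],"fingers":0.32},
-- 2
{"dp":[0,0,0.08],"delta_rot":[0,0,0],"fingers":0.32},
{"dp":[0,0,0.085],"delta_rot":[0,0,0],"fingers":0.32},
```

Emit:
servo_tool --moves '[{"dp": [-0.005,-0.015,0.08],"delta_rot": [0,0,0],"fingers": 0.35},{"dp": [-0.005,-0.01,0.1],"delta_rot": [0,0,0],"fingers": 0.35},{"dp": [0,0,0.1],"delta_rot": [0,0,0],"fingers": 0.35},{"dp": [0,0,0.1],"delta_rot": [0,0,0],"fingers": 0.35},{"dp": [0,0,0.025],"delta_rot": [0,0,0],"fingers": 0.35}]'

```text
clock: 19.8
position: [0.4296, -0.0286, 0.1066]
ee_rot: [-0.001, 0.697, 0.717, -0.0]
contact_force: [0.6, -0.1, 1.1]
width: 0.0298
gripper_force: 0.0
```

Emit:
servo_tool --moves '[{"dp": [0,0,0],"delta_rot": [0,0,0],"fingers": 0.2},{"dp": [0,0,0],"delta_rot": [0,0,0],"fingers": 0},{"dp": [0,0,0],"delta_rot": [0,0,0],"fingers": 0},{"dp": [0,0,0],"delta_rot": [0,0,0],"fingers": 0},{"dp": [0,0,0],"delta_rot": [0,0,0],"fingers": 0}]' --force 60

```text
clock: 20.3
position: [0.4304, -0.0288, 0.1081]
ee_rot: [0.0, 0.698, 0.717, 0.0]
contact_force: [0.8, -0.2, 5.9]
width: 0.0073
gripper_force: 59.3
```

```bash
cat > tray.py <<'E'
from h import *
import sys
p,R,s=cur(); print(p.round(4),"yaw",(RH(0).inv()*R).as_rotvec().round(4),s['width'],s['gripper_force'],s['contact_force'].round(1),s['moment'].round(2),s['clock'])
for n in ("wrist","top"):
    im,d,P=cloud(n); Z=P[...,2]; np.savez(sys.argv[1]+n+".npz",im=im,d=d,P=P)
    for nm,m in(('red',(im[...,0]>80)&(im[...,1]<60)&(im[...,2]<60)),('blue',(im[...,2]>70)&(im[...,0]<60))):
      q=P[m&(Z<.015)&(Z>.001)&(P[...,0]<.9)&(P[...,0]>.4)&(abs(P[...,1])<.2)]
      if len(q)>200: print(n,nm,cv2.minAreaRect(q[:,:2].astype(np.float32)))
E
python3 tray.py t1
```

```text
[ 0.4304 -0.0288  0.1081] yaw [-0.0012  0.0002 -0.0268] 0.007280716895481831 59.335532784461975 [ 0.8 -0.2  5.9] [-0.12  0.11 -0.11] 20.3
wrist red ((0.535085141658783, 0.022048454731702805), (0.11645382642745972, 0.08918187767267227), 1.3702058792114258)
wrist blue ((0.536987841129303, -0.07518145442008972), (0.11629868298768997, 0.08194644004106522), 0.6212009787559509)
top red ((0.5344458818435669, 0.017463255673646927), (0.11748609691858292, 0.08674343675374985), 1.207947015762329)
top blue ((0.5432390570640564, -0.07954584062099457), (0.10244981944561005, 0.0899142250418663), 0.3831929564476013)
```

Run:
```python
from h import *
p,R,s=cur()
plan([((.4515,.036,p[2]),RH(-.084),.0075)],0)
```

```text
-- 10
{"dp":[0.03,0.01,0],"delta_rot":[0,0,0.11],"fingers":0},
{"dp":[0.03,0.01,0],"delta_rot":[0,0,0.11],"fingers":0},
{"dp":[0.035,0.01,0],"delta_rot":[0,0,0.11],"fingers":0},
{"dp":[0.035,0.01,0],"delta_rot":[0,0,0.11],"fingers":0},
{"dp":[0.03,0.01,0],"delta_rot":[0,0,0.11],"fingers":0},
{"dp":[0.035,0.01,0],"delta_rot":[0,0,0.11],"fingers":0},
{"dp":[0.035,0.01,0],"delta_rot":[0,0,0.11],"fingers":0},
{"dp":[0.03,0.01,0],"delta_rot":[0,0,0.11],"fingers":0},
{"dp":[0.035,0.01,0],"delta_rot":[0.01,0,0.11],"fingers":0},
{"dp":[0.03,0.01,0],"delta_rot":[0,0,0.12],"fingers":0},
```

Emit:
servo_tool --moves '[{"dp": [0.015,0.005,0],"delta_rot": [0,0,0.05],"fingers": 0},{"dp": [0.025,0.01,0],"delta_rot": [0,0,0.11],"fingers": 0},{"dp": [0.035,0.01,0],"delta_rot": [0,0,0.11],"fingers": 0},{"dp": [0.035,0.01,0],"delta_rot": [0,0,0.11],"fingers": 0},{"dp": [0.035,0.01,0],"delta_rot": [0,0,0.11],"fingers": 0}]'

```text
clock: 20.9
position: [0.4387, -0.0006, 0.1081]
ee_rot: [0.001, 0.715, 0.699, -0.001]
contact_force: [-1.4, -6.3, 6.6]
width: 0.0075
gripper_force: 59.9
```

Emit:
servo_tool --moves '[{"dp": [0.035,0.01,0],"delta_rot": [0,0,0.11],"fingers": 0},{"dp": [0.035,0.01,0],"delta_rot": [0,0,0.11],"fingers": 0},{"dp": [0.035,0.01,0],"delta_rot": [0,0,0.11],"fingers": 0},{"dp": [0.035,0.01,0],"delta_rot": [0,0,0.11],"fingers": 0},{"dp": [0.025,0.01,0],"delta_rot": [0,0,0.1],"fingers": 0}]'

```text
clock: 21.4
position: [0.4495, 0.0321, 0.1081]
ee_rot: [0.0, 0.733, 0.68, -0.001]
contact_force: [-3.7, -8.0, 9.8]
width: 0.0073
gripper_force: 60.3
```

Emit:
servo_tool --moves '[{"dp": [0.015,0.005,0],"delta_rot": [0,0,0.08],"fingers": 0},{"dp": [0,0,0],"delta_rot": [0,0,0],"fingers": 0},{"dp": [0,0,0],"delta_rot": [0,0,0],"fingers": 0},{"dp": [0,0,0],"delta_rot": [0,0,0],"fingers": 0}]'

```text
clock: 21.8
position: [0.4509, 0.0353, 0.1081]
ee_rot: [-0.0, 0.736, 0.677, -0.001]
contact_force: [-2.7, -4.0, 7.7]
width: 0.0074
gripper_force: 60.1
```

```bash
python3 tray.py t2
python3 - <<'E'
from h import *
# organiser front geometry seen from wrist & top: points near mouth, plus rims
for n in("t2wrist","t2top"):
    z=np.load(n+'.npz');P=z['P'];Z=P[...,2]
    m=(Z>.0155)&(Z<.0205)&(P[...,0]>.48)&(P[...,0]<.635)&(abs(P[...,1]-.03)<.12)
    q=P[m][:,:2].astype(np.float32); print(n,"rim",len(q),cv2.minAreaRect(q))
    m=(Z>.03)&(Z<.058)&(P[...,0]>.62)&(P[...,0]<.68)&(abs(P[...,1]-.02)<.14); print(m.sum(), np.percentile(P[m],[1,50,99],0).round(3).tolist() if m.sum()>20 else '')
im=np.load('t2wrist.npz')['im'];cv2.imwrite('pics/t2w.png',im[...,::-1])
E
```

```text
[0.4509 0.0353 0.1081] yaw [ 0.001  -0.0005  0.0841] 0.0074254273127721745 60.11806547641754 [-2.7 -4.   7.7] [-0.49  0.27 -0.33] 21.8
wrist red ((0.5607196092605591, 0.07360248267650604), (0.08965740352869034, 0.11658843606710434), 84.85718536376953)
wrist blue ((0.551084041595459, -0.022910170257091522), (0.08138687163591385, 0.11630268394947052), 84.24099731445312)
top red ((0.5765673518180847, 0.06899489462375641), (0.08832123130559921, 0.08305277675390244), 83.5158920288086)
top blue ((0.551285982131958, -0.02784474939107895), (0.08861447125673294, 0.11574289947748184), 84.7947769165039)
t2wrist rim 8080 ((0.5522302985191345, 0.017807655036449432), (0.1315980702638626, 0.23799724876880646), 8.765682220458984)
0 
t2top rim 276 ((0.5538670420646667, 0.0204293355345726), (0.20030778646469116, 0.12770912051200867), 84.21692657470703)
32 [[0.625, -0.098, 0.03], [0.648, 0.009, 0.056], [0.661, 0.134, 0.058]]
```

View pics/t2w.png

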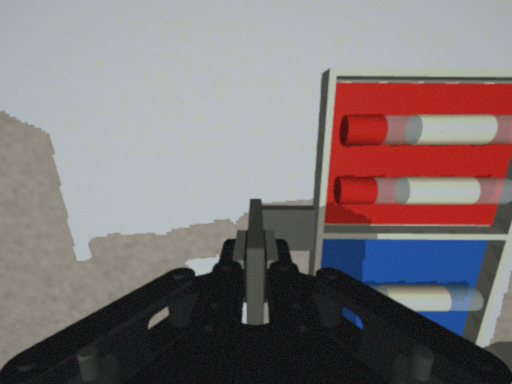

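The tray is aligned and gripped, with red caps at (364,130) and (356,190) and the blue tube's label at (420,298). I'll shift it about 2.5 mm left and start pushing in.

Emit:
servo_tool --moves '[{"dp": [0.006,0.02,0],"delta_rot": [0,0,0],"fingers": 0},{"dp": [0.006,0.05,0],"delta_rot": [0,0,0],"fingers": 0},{"dp": [0,0.06,0],"delta_rot": [0,0,0],"fingers": 0},{"dp": [0,0.06,0],"delta_rot": [0,0,0],"fingers": 0},{"dp": [0,0.06,0],"delta_rot": [0,0,0],"fingers": 0}]'

```text
clock: 22.4
position: [0.4963, 0.0346, 0.1082]
ee_rot: [-0.004, 0.736, 0.677, -0.004]
contact_force: [-14.5, 1.1, 20.6]
width: 0.0074
gripper_force: 61.3
```

```bash
python3 tray.py t3
```

```text
[0.4963 0.0346 0.1082] yaw [0.0114 0.0011 0.0837] 0.0074113636106998984 61.257076263427734 [-14.5   1.1  20.6] [ 0.08  1.01 -0.03] 22.4
wrist red ((0.6053398847579956, 0.07385794818401337), (0.0897197425365448, 0.11731364578008652), 85.05490112304688)
wrist blue ((0.5965996980667114, -0.022962361574172974), (0.08353288471698761, 0.11690757423639297), 84.47312927246094)
top red ((0.6278679966926575, 0.0686371847987175), (0.0912904217839241, 0.04811302572488785), 85.91648864746094)
top blue ((0.5916571021080017, -0.027451790869235992), (0.08937842398881912, 0.10316957533359528), 85.64605712890625)
```

Emit:
servo_tool --moves '[{"dp": [0,0.05,-0.004],"delta_rot": [0,0,0],"fingers": 0},{"dp": [0,0.05,0],"delta_rot": [0,0,0],"fingers": 0},{"dp": [0,0.05,0],"delta_rot": [0,0,0],"fingers": 0},{"dp": [0,0.05,0],"delta_rot": [0,0,0],"fingers": 0},{"dp": [0,0.05,0],"delta_rot": [0,0,0],"fingers": 0}]'

```text
clock: 23.0
position: [0.5487, 0.0302, 0.1082]
ee_rot: [-0.003, 0.736, 0.677, -0.002]
contact_force: [-9.1, 0.2, 9.1]
width: 0.0074
gripper_force: 59.9
```

```bash
python3 tray.py t4
```

```text
[0.5487 0.0302 0.1082] yaw [0.0067 0.001  0.0837] 0.007407665109942715 59.9126011133194 [-9.1  0.2  9.1] [ 0.04  0.53 -0.01] 23.0
wrist red ((0.6448310017585754, 0.07046876102685928), (0.08993925154209137, 0.09046713262796402), 85.16427612304688)
wrist blue ((0.6368453502655029, -0.023120976984500885), (0.0761977881193161, 0.09032817929983139), 85.17607879638672)
```

Emit:
servo_tool --moves '[{"dp": [0,0.05,0],"delta_rot": [0,0,0],"fingers": 0},{"dp": [0,0.05,0],"delta_rot": [0,0,0],"fingers": 0},{"dp": [0,0.05,0],"delta_rot": [0,0,0],"fingers": 0},{"dp": [0,0.05,0],"delta_rot": [0,0,0],"fingers": 0},{"dp": [0,0.03,0],"delta_rot": [0,0,0],"fingers": 0}]'

```text
clock: 23.6
position: [0.5952, 0.0263, 0.1082]
ee_rot: [-0.002, 0.736, 0.677, -0.002]
contact_force: [-9.1, 1.6, 9.6]
width: 0.0072
gripper_force: 60.4
```

Emit:
servo_tool --moves '[{"dp": [0,0.02,0],"delta_rot": [0,0,0],"fingers": 0},{"dp": [0,0,0],"delta_rot": [0,0,0],"fingers": 0},{"dp": [0,0,0],"delta_rot": [0,0,0],"fingers": 0}]'

```text
clock: 23.9
position: [0.5995, 0.0259, 0.1082]
ee_rot: [-0.002, 0.736, 0.677, -0.001]
contact_force: [-4.5, 0.3, 6.5]
width: 0.0073
gripper_force: 60.0
```

```bash
python3 tray.py t5
```

```text
[0.5995 0.0259 0.1082] yaw [0.0039 0.0009 0.0839] 0.007264863994249965 60.042890310287476 [-4.5  0.3  6.5] [ 0.02  0.41 -0.05] 23.9
wrist red ((0.6566206812858582, 0.06977684795856476), (0.08924869447946548, 0.01210442278534174), 84.96818542480469)
wrist blue ((0.6510710120201111, 0.0018902989104390144), (0.023008206859230995, 0.012635444290935993), 84.77821350097656)
```

Emit:
servo_tool --moves '[{"dp": [0,0.02,0],"delta_rot": [0,0,0],"fingers": 0},{"dp": [0,0.02,0],"delta_rot": [0,0,0],"fingers": 0},{"dp": [0,0.005,0],"delta_rot": [0,0,0],"fingers": 0},{"dp": [0,0,0],"delta_rot": [0,0,0],"fingers": 0}]'

```text
clock: 24.4
position: [0.6079, 0.0252, 0.1082]
ee_rot: [-0.002, 0.736, 0.677, -0.002]
contact_force: [-6.0, 0.3, 7.6]
width: 0.0074
gripper_force: 60.1
```

```bash
python3 tray.py t6
python3 - <<'E'
from h import *
P=np.load('t6wrist.npz')['P'];Z=P[...,2]
# rim front wall top vs organiser front features, in organiser frame
Q=Ro.from_euler('z',-YO).apply(P.reshape(-1,3)-O).reshape(P.shape)
for zl,zh in((.015,.021),(.025,.052),(.055,.085)):
    m=(Z>zl)&(Z<zh)&(abs(Q[...,0])<.05)&(abs(Q[...,1])<.13); q=Q[m]
    print(zl,len(q),np.percentile(q,[1,10,50,90,99],0).round(4).tolist() if len(q) else '')
E
```

```text
[0.6079 0.0252 0.1082] yaw [0.0053 0.0009 0.0838] 0.00737081485423745 60.0842946767807 [-6.   0.3  7.6] [ 0.04  0.47 -0.02] 24.4
0.015 1491 [[-0.0415, -0.0245, 0.0151], [-0.0012, -0.0081, 0.0164], [0.0002, 0.0498, 0.0179], [0.0019, 0.0986, 0.0189], [0.0024, 0.1136, 0.0203]]
0.025 968 [[-0.0495, 0.0091, 0.0253], [-0.0445, 0.013, 0.0282], [-0.0274, 0.0207, 0.0324], [-0.0035, 0.1152, 0.0494], [-0.0011, 0.1179, 0.0518]]
0.055 47753 [[-0.0459, -0.0092, 0.06], [-0.0095, 0.0094, 0.0637], [0.0172, 0.0619, 0.0733], [0.0333, 0.1027, 0.0828], [0.0371, 0.1109, 0.0848]]
```

Emit:
servo_tool --moves '[{"dp": [0,0.01,0],"delta_rot": [0,0,0],"fingers": 0},{"dp": [0,0.01,0],"delta_rot": [0,0,0],"fingers": 0},{"dp": [0,0,0],"delta_rot": [0,0,0],"fingers": 0}]'

```text
clock: 24.8
position: [0.6117, 0.0248, 0.1082]
ee_rot: [-0.002, 0.736, 0.677, -0.002]
contact_force: [-6.8, -0.1, 8.4]
width: 0.0072
gripper_force: 60.1
```

Emit:
servo_tool --moves '[{"dp": [0,0.01,0],"delta_rot": [0,0,0],"fingers": 0},{"dp": [0,0,0],"delta_rot": [0,0,0],"fingers": 0}]'

```text
clock: 25.0
position: [0.6118, 0.0248, 0.1082]
ee_rot: [-0.004, 0.736, 0.677, -0.003]
contact_force: [-11.6, 0.6, 11.8]
width: 0.0073
gripper_force: 60.5
```

The back stop is felt (force up, no further motion). I'll back off slightly to flush, release and retreat.

Emit:
servo_tool --moves '[{"dp": [0,-0.012,0],"delta_rot": [0,0,0],"fingers": 0},{"dp": [0,-0.005,0],"delta_rot": [0,0,0],"fingers": 0},{"dp": [0,0,0],"delta_rot": [0,0,0],"fingers": 0.25},{"dp": [0,0,0],"delta_rot": [0,0,0],"fingers": 0.25},{"dp": [0,0,0],"delta_rot": [0,0,0],"fingers": 0.25}]'

```text
clock: 25.5
position: [0.6126, 0.0247, 0.1074]
ee_rot: [-0.001, 0.736, 0.677, -0.0]
contact_force: [-0.1, -0.6, 0.0]
width: 0.0211
gripper_force: 0.0
```

Emit:
servo_tool --moves '[{"dp": [0,0,-0.05],"delta_rot": [0,0,0],"fingers": 0.25},{"dp": [0,0,-0.1],"delta_rot": [0,0,0],"fingers": 0.25},{"dp": [0,0,-0.15],"delta_rot": [0,0,0],"fingers": 0.25},{"dp": [0,-0.05,-0.15],"delta_rot": [0,0,0],"fingers": 0.25},{"dp": [0,-0.15,-0.1],"delta_rot": [0,0,0],"fingers": 0.25}]'

```text
clock: 26.0
position: [0.5756, 0.0276, 0.2207]
ee_rot: [0.002, 0.736, 0.677, 0.002]
contact_force: [-0.6, 0.8, 0.2]
width: 0.0213
gripper_force: 0.0
```

Emit:
servo_tool --moves '[{"dp": [0,-0.2,0],"delta_rot": [0,0,0],"fingers": 0.25},{"dp": [0,-0.2,0],"delta_rot": [0,0,0],"fingers": 0.25},{"dp": [0,0,0],"delta_rot": [0,0,0],"fingers": 0.25},{"dp": [0,0,0],"delta_rot": [0,0,0],"fingers": 0.25}]'

```text
clock: 26.4
position: [0.4925, 0.0348, 0.2189]
ee_rot: [0.0, 0.736, 0.677, 0.001]
contact_force: [-0.1, 0.0, 0.4]
width: 0.021
gripper_force: 0.0
```

Run:
```python
from h import *
p,R,s=cur(); print(p,s["clock"],s["contact_force"])
im,d,P=cloud("wrist"); Z=P[...,2]
Q=Ro.from_euler('z',-YO).apply(P.reshape(-1,3)-O).reshape(P.shape)
m=(Z>.06)&(Z<.08)&(Q[...,0]<-.02)&(Q[...,0]>-.06)&(abs(Q[...,1])<.05);q=Q[m];print("handle",len(q),cv2.minAreaRect(q[:,:2].astype(np.float32)) if len(q) else '')
m=(Z>.015)&(Z<.02)&(abs(Q[...,0])<.015)&(abs(Q[...,1])<.13);q=Q[m];print("front",len(q),np.percentile(q,[1,50,99],0).round(4).tolist() if len(q) else '')
b=np.load("top0.npz"); im2,d2,P2=cloud("top"); im3,d3,P3=cloud("side")
for pt,n in(((128,250),'bottle'),((125,200),'roll'),((390,214),'box')):
    v,u=pt[1],pt[0]; print(n,abs(im2[v-15:v+15,u-15:u+15].astype(int)-b["im"][v-15:v+15,u-15:u+15]).mean())
r=im3.astype(int)
for nm,m in(('red',(r[...,0]>90)&(r[...,1]<60)&(r[...,2]<60)),('blue',(r[...,2]>80)&(r[...,0]<60))):
    k,l,st,c=cv2.connectedComponentsWithStats(m.astype(np.uint8))
    print(nm,[(st[i,4],c[i].round(),np.median(P3[l==i],0).round(3).tolist()) for i in range(1,k) if st[i,4]>8 and 200<c[i][0]<340 and 140<c[i][1]<280])
```

```text
[0.49253506 0.03480933 0.21894084] 26.4 [-0.09857463  0.03834989  0.3653536 ]
handle 811 ((-0.03756876289844513, 0.0005473792552947998), (0.040294893085956573, 0.009621089324355125), 89.97794342041016)
front 1379 [[-0.012, -0.11, 0.0151], [0.0047, 0.0186, 0.0177], [0.0148, 0.114, 0.0197]]
bottle 2.965925925925926
roll 3.007037037037037
box 3.1144444444444446
red []
blue []
```

```bash
python3 -c "
from rig import manip
print(manip.sign_off())"
```

```text
the job is handed in; nothing more can be done
None
```

I laid all three tubes in the compartments matching their cap colours, slid the tray to the back stop of the bay (front about 2 mm past flush, square, under 1 mm off sideways), saw no bystander move, and handed in at about 26.5 s; sign-off gave no verdict, and I did not see the tubes again inside the bay.

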